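# Load the gel cards and turn the sample jars to the scanner

### The job

Load this blood-bank station: pull every gel card up out of the grey plastic storage rack and stand it fully down in a slot of the metal incubator block, one card per slot, and stand every sample jar upright on one of the ring-marked bays of the scanner, one jar per bay, turned so that its barcode label squarely faces the scanner's windows; which card or jar goes to which slot or bay does not matter, nor which you load first. When everything is loaded, press the white start button on top of the scanner fully down and let go, leave all of it loaded, and do not disturb the gel bottle or the label roll behind. There may be two or three cards and two or three jars.

Things in the scene. Friction and masses are not known exactly. Their poses are not given: they have to be found in the camera images.
- scanner: Fixed grey scanner block 70 deep x 310 wide x 60 mm high with three dark windows in its front face; before it a flat black printed mat with three ring-marked bays in a row along y. Origin: on the bench at the middle bay. +x points from the bays straight to the window face, 65 mm from the bays' centres (block from x = 65 to 135 mm).
- bay0 (a point): Centre of a jar bay on the mat, at bench height: a white ring 60 mm across, at scanner y = -100 mm, x = 0.
- bay1 (a point): Centre of a jar bay on the mat, at bench height: a white ring 60 mm across, at scanner y = 0, x = 0.
- bay2 (a point): Centre of a jar bay on the mat, at bench height: a white ring 60 mm across, at scanner y = +100 mm, x = 0.
- window (a point): Centre of the middle window, in the scanner's front face, 32 mm above the bench.
- start (a joint): Start button, a white round push button 28 mm across on top of the scanner block. Value in m: 0 = up, 0.006 = fully down (it needs over 0.0045); about 5 N, springs back.
- start_top (a point): Centre of the top face of the start button's cap; it is pressed straight down. At scanner x = 95 mm, y = 0.
- rack: Fixed grey plastic storage rack 190 x 72 x 42 mm high with three slots across it at x = -64, 0 and +64 mm, each 8 mm wide (x) by 60 mm long (y), floor at 10 mm height. Origin: centre of its underside. Some slots may be empty.
- incubator: Fixed bare-metal block 190 x 74 x 36 mm high with three slots across it at x = -64, 0, +64 mm, each 9 mm wide (x), 62 mm long (y), floor at 10 mm height; flared steel lips lead into each (mouth 20 mm wide, lip tops at 48 mm height). Origin: centre of its underside. Empty at the start. It and the rack may change sides.
- slot0 (a point): Centre of the floor (10 mm above the bench) of the incubator slot at incubator x = -64 mm; slot 9 mm wide along the incubator's x, 62 mm long along its y.
- slot1 (a point): Centre of the floor (10 mm above the bench) of the incubator slot at incubator x = 0; slot 9 mm wide along the incubator's x, 62 mm long along its y.
- slot2 (a point): Centre of the floor (10 mm above the bench) of the incubator slot at incubator x = +64 mm; slot 9 mm wide along the incubator's x, 62 mm long along its y.
- card_a: Gel card, a thin white plastic plate with amber columns: 5 mm thick (x), 56 mm wide (y), 78 mm tall (z), 30 g, standing in a rack slot with its upper 46 mm proud of the rack; either face may point either way. Origin: centre of its bottom edge; z up along the card. None if absent.
- card_b: Gel card, a thin white plastic plate with amber columns: 5 mm thick (x), 56 mm wide (y), 78 mm tall (z), 30 g, standing in a rack slot with its upper 46 mm proud of the rack; either face may point either way. Origin: centre of its bottom edge; z up along the card. None if absent.
- card_c: Gel card, a thin white plastic plate with amber columns: 5 mm thick (x), 56 mm wide (y), 78 mm tall (z), 30 g, standing in a rack slot with its upper 46 mm proud of the rack; either face may point either way. Origin: centre of its bottom edge; z up along the card. None if absent.
- jar_a: Sample jar: amber body 50 mm across and 50 mm high with a black screw cap 46 mm across on top, 64 mm high in all, about 120 g. A white barcode label is on one side of the body; a white seal strip runs from it up the cap's edge to the middle of its top. Origin: centre of the underside; z up; +x points out through the label's middle. None if absent.
- jar_b: Sample jar: amber body 50 mm across and 50 mm high with a black screw cap 46 mm across on top, 64 mm high in all, about 120 g. A white barcode label is on one side of the body; a white seal strip runs from it up the cap's edge to the middle of its top. Origin: centre of the underside; z up; +x points out through the label's middle. None if absent.
- jar_c: Sample jar: amber body 50 mm across and 50 mm high with a black screw cap 46 mm across on top, 64 mm high in all, about 120 g. A white barcode label is on one side of the body; a white seal strip runs from it up the cap's edge to the middle of its top. Origin: centre of the underside; z up; +x points out through the label's middle. None if absent.
- gel_bottle: Bystander: white hand-gel bottle 64 mm across, 150 mm high, on the +y side behind the scanner; origin at its underside. Leave it alone.
- label_roll: Bystander: roll of paper labels 64 mm across, 45 mm high, on the -y side behind the scanner; origin at its underside. Leave it alone.
Things that resemble listed ones, but are neither listed nor needed, are in the scene too. Leave any pink look-alike of the incubator alone.

How it is judged (in metres and radians):
On the way, in this order (a step that is already met when the one before it is completed fails the run):
1. every card present is fully down in an incubator slot and every jar present stands in a bay with its label to the windows ((horizontal distance between jar_a and bay0 below 0.015 m or horizontal distance between jar_a and bay1 below 0.015 m or horizontal distance between jar_a and bay2 below 0.015 m) and height (world z) of each of jar_a, jar_b, jar_c below 0.006 m and angle between each of jar_a, jar_b, jar_c's own z axis and vertical below 0.1 rad and angle between the x axis of each of jar_a, jar_b, jar_c and the x axis of scanner, either way round below 0.3 rad and x of window in the frame of jar_a above 0 m and (horizontal distance between jar_b and bay0 below 0.015 m or horizontal distance between jar_b and bay1 below 0.015 m or horizontal distance between jar_b and bay2 below 0.015 m) and x of window in the frame of jar_b above 0 m and (horizontal distance between jar_c and bay0 below 0.015 m or horizontal distance between jar_c and bay1 below 0.015 m or horizontal distance between jar_c and bay2 below 0.015 m) and x of window in the frame of jar_c above 0 m and (horizontal distance between card_a and slot0 below 0.012 m or horizontal distance between card_a and slot1 below 0.012 m or horizontal distance between card_a and slot2 below 0.012 m) and height (world z) of each of card_a, card_b, card_c below 0.015 m and angle between each of card_a, card_b, card_c's own z axis and vertical below 0.3 rad and (horizontal distance between card_b and slot0 below 0.012 m or horizontal distance between card_b and slot1 below 0.012 m or horizontal distance between card_b and slot2 below 0.012 m) and (horizontal distance between card_c and slot0 below 0.012 m or horizontal distance between card_c and slot1 below 0.012 m or horizontal distance between card_c and slot2 below 0.012 m)), for 0.2 s.
2. with everything so loaded, the start button is pressed fully down (all of step 1 and value of joint start above 0.0045 m).
At the end, for the whole second after the job is handed in: Cards: within 12 mm of a slot point in plan, under 5 mm above its floor, under 0.3 rad off vertical. Jars: within 15 mm of a bay point, on the bench, upright within 0.1 rad, label within 0.30 rad of straight at the windows. All at rest, start button back up (all of step 1 and linear speed of each of jar_a, jar_b, jar_c, card_a, card_b, card_c below 0.02 m/s and value of joint start below 0.002 m); the robot touches nothing.
It fails at once if the gel bottle is moved more than 40 mm (distance of gel_bottle from where it was at the start of the episode above 0.04 m).
It fails at once if the label roll is moved more than 40 mm (distance of label_roll from where it was at the start of the episode above 0.04 m).
Of jar_a, jar_b, jar_c only 2 to 3 are there at a start; the rules pass over those that are not, and their reading is None.
Of card_a, card_b, card_c only 2 to 3 are there at a start; the rules pass over those that are not, and their reading is None.
At some moment in a run one of jar_a, jar_b, jar_c may be knocked a few centimetres aside while the robot is not near it.
It also fails if it takes over 210 s, if anything falls off the work surface, if the arm or the gripper's body presses on something with over 40 N, if the wrist force passes 120 N, or if a joint passes its speed limit or range.

### The arm

A 7-joint arm with a two-finger parallel gripper is mounted at the origin on the work surface. World frame = base frame: x ahead of the robot, y to its left, z up, the work surface at z = 0. Lengths are in m, angles in degrees, forces in N, time in s.
With the tool pointing down it reaches from about 0.425 to 0.875 m from the base axis. Payload 4.7 kg.
Tool frame: the origin (TCP) lies on the centre line of the jaws, within the pads' length; the fingertips stand 8 mm ahead of it and the grasp point (between the pads) lies 11 mm behind it; z points along the fingers, y is the direction in which the jaws open and shut (so a half turn about z gives the same grasp; the last joint's range is limited). The gripper opens to 87 mm and grips with 3 to 60 N. Pads are 19 mm wide; open, the fingers measure 117 mm over their backs; the gripper's body (75 mm by 190 mm) begins 51 mm behind the grasp point.
Start: joints at [-69.036, 18.392, -4.016, 83.108, 1.295, 78.541, -3.26], TCP at [0.224, 0.61, 0.231] pointing down, gripper open.
Joint ranges: [-163.93, 163.93], [-17.29, 119.83], [-79.2, 71.16], [3.27, 140.29], [-89.18, 269.18], [5.43, 117.66], [-154.24, 154.24]. Speed limits (degrees/s): [147.25, 147.25, 180, 180, 180, 180, 180].

### API

Orientations are given as [roll, pitch, yaw] about the fixed x, y, z axes, in that order (R = Rz(yaw) Ry(pitch) Rx(roll)).
In Python, from cell import status, vision, workorder gives the robot as it stands.
- The arm moves only by the tool step_arm, never from a script. Its argument "series" is a list of rows, each an object of numbers: "ax", "ay", "az": the turn, a rotation vector about the world's x, y, z in degrees; "x", "y", "z": the shift along the world's x, y, z in m; "claw": the opening in per cent of the stroke, from 0 (shut) to 100 (fully open). In form: [{"ax": .., "ay": .., "az": .., "x": .., "y": .., "z": .., "claw": ..}, ...]. A call has 1 to 12 rows; each row is the pose to reach, as a shift and turn from the pose commanded when the call began; what a row does not reach only later rows make up. A row lasts 1/10 s, in which the tool goes at most 50 mm and 8.59 degrees, less where a joint would pass 70% of its speed; a pose out of reach is approached as far as the arm can. A call with a gripper value outside its range is refused whole. The fingers move at their own pace and stop on an object; "squeeze" is the grip in N (left out, the last holds). Time passes only in rows, so rows that repeat a pose let the fingers close. It gives the time, the measured TCP pose, the force and the opening at its end, in the units of the state.
- status.get_obs(): the state, without advancing time (a new reading comes with each control period).
- vision.read_camera(name): name is "scene" or "top" or "wrist"; returns the picture (480x640x3 uint8, red, green, blue); there is no depth.
- vision.camera_params(name): a dict with "fovy" (degrees; the focal length in pixels is half the picture's height over the tangent of half this angle, whatever the lens; pixels are square), "cx", "cy" (the principal point, pixels), "dist" ([k1, k2, p1, p2, k3] as OpenCV has them; the pictures are not rectified), "eye" and "orientation" of the camera in the world; the wrist camera has in their place "tool_from_camera" (4x4, takes a point from camera to tool coordinates, whose origin is the TCP and whose axes are the flange's). Camera axes: x right, y down, z forward; pixel columns grow to the right and rows downward; lengths in m; the calibration is good to about 2 mm. A picture is of the moment at which its call begins: read the wrist's pose just before it. camera_params takes no time and is no camera call.
- workorder.sign_off(): hands the job in, once; it reports no verdict.
The state is a dict: "time_s": time; "qpos": joint angles; "joint_velocities": joint speeds; "effort": joint torques, N m; "tool_pos": TCP position; "tool_rot": TCP orientation; "force": force on the tool from outside, world axes, zero at the start; "wrist_torque": the same for the moment, N m; "grip_width": finger opening in m.
Only numpy, scipy, OpenCV 4.12 (cv2) and the standard library are available. Lean on these libraries where they do the work, as an engineer would, in place of code of your own. Each camera call takes 0.05 s, during which the arm holds its last target.

## Working session

There is one attempt and no reset: what is moved stays moved. The work goes in short steps, Python scripts to look and compute and a tool call to move; the robot and the scene stay as the last step left them, time stands still between calls to the robot, and variables do not carry over. Pictures are saved under pics/ and viewed, and the job is handed in when it is done.

Besides the shell and the picture viewer there is one more tool, called after "Emit:" as a command line: name --argument value ..., lists and objects as JSON in quotes. step_arm: Moves the arm, as the interface text tells. Its arguments: {"type":"object","properties":{"series":{"type":"array"},"squeeze":{"type":"number"}},"required":["series"]}

```bash
ls; mkdir -p pics; cat > h.py <<'E'
import numpy as np, cv2
from cell import status, vision, workorder
from scipy.spatial.transform import Rotation as R
def save(n,img,s=1):
    cv2.imwrite('pics/'+n+'.png',cv2.resize(img[...,::-1],None,fx=s,fy=s))
E
python3 - <<'E'
from h import *
o=status.get_obs(); print(o)
for n in ['scene','top','wrist']:
    p=vision.camera_params(n); print(n,p)
    o=status.get_obs(); im=vision.read_camera(n); save(n+'0',im); np.save(n+'0.npy',im)
E
```

```text
pics
{'time_s': 0.0, 'qpos': array([-69.03688324,  18.43618306,  -4.01430177,  83.1736453 ,
         1.29464875,  78.54093397,  -3.2617035 ]), 'joint_velocities': array([ 0.05955822,  0.01083089,  0.02882027,  0.0446383 ,  0.02331058,
        0.03077225, -0.07522976]), 'effort': array([-1.50081774e-03, -4.91278553e+01, -4.04913062e-01, -3.12542081e+01,
       -6.42033597e-02,  4.34854743e-02,  1.65929691e-04]), 'tool_pos': array([0.22384262, 0.60967797, 0.22950494]), 'tool_rot': array([-1.79894454e+02,  5.79496140e-03,  1.59843670e+02]), 'force': array([-0.51766906,  0.19454131,  0.34488344]), 'wrist_torque': array([ 0.02912753, -0.04420244, -0.00714493]), 'grip_width': 0.0871245446190882}
scene {'fovy': 42.58266876799656, 'cx': 320.2642929258215, 'cy': 249.2836641001082, 'dist': array([-0.1814635,  0.       ,  0.       ,  0.       ,  0.       ]), 'eye': array([ 1.40135214, -0.39074887,  0.91677856]), 'orientation': array([-129.55205588,   -1.04505072,   68.65447826])}
top {'fovy': 54.95566204265982, 'cx': 310.0568995451493, 'cy': 242.699644966248, 'dist': array([-0.08932086,  0.        ,  0.        ,  0.        ,  0.        ]), 'eye': array([ 0.27727663, -0.00396979,  1.07646692]), 'orientation': array([-169.52337668,    0.3741566 ,  -90.76240494])}
wrist {'fovy': 59.97138536777639, 'cx': 313.0360723816297, 'cy': 238.4292306104125, 'dist': array([-0.05078525,  0.        ,  0.        ,  0.        ,  0.        ]), 'tool_from_camera': array([[ 3.81994117e-04, -9.67985927e-01, -2.51004180e-01,
         6.78639996e-02],
       [ 9.99999927e-01,  3.70369244e-04,  9.35517211e-05,
         1.46339563e-03],
       [ 2.40747891e-06, -2.51004198e-01,  9.67985998e-01,
        -1.53271154e-01],
       [ 0.00000000e+00,  0.00000000e+00,  0.00000000e+00,
         1.00000000e+00]])}
```

View pics/scene0.png

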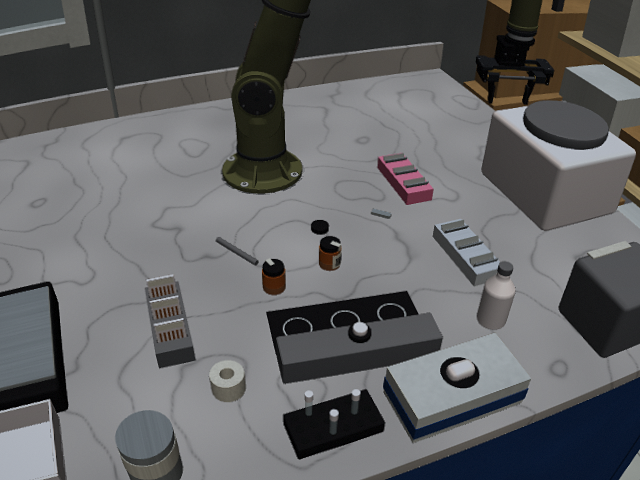

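View pics/top0.png

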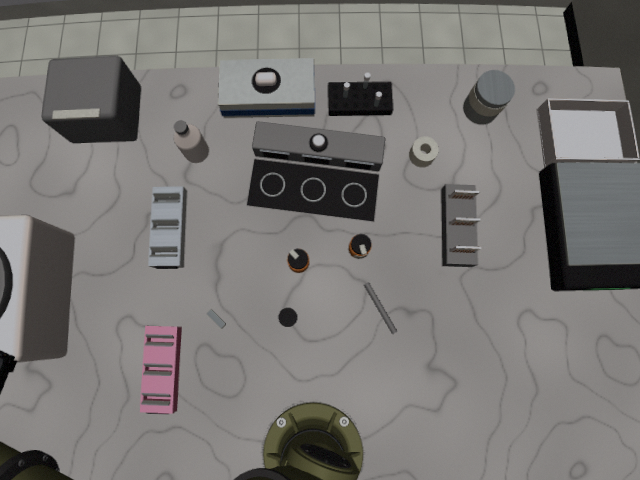

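View pics/wrist0.png

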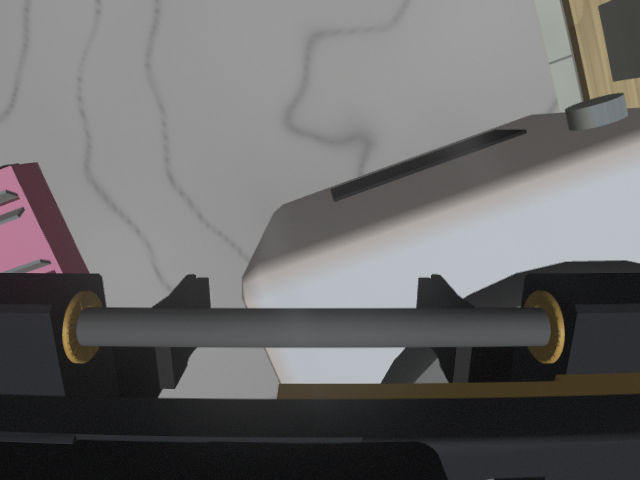

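Top view: incubator (bare metal, light grey-blue) at px (168,227), pink look-alike at (160,370). The rack with three cards is at (461,225), jars are at (298,260) and (360,245), and the loose cap at (288,317) is not a jar. Scanner button is at (318,142); the lookalike button is on the white box at (266,78). I'll confirm these in enlarged crops.

```bash
cat >> h.py <<'E'
def K(p):
    f=240/np.tan(np.radians(p['fovy']/2)); return np.array([[f,0,p['cx']],[0,f,p['cy']],[0,0,1]])
def campose(n,obs=None):
    p=vision.camera_params(n)
    if n!='wrist': return p,R.from_euler('xyz',p['orientation'],degrees=True).as_matrix(),np.array(p['eye'])
    T=p['tool_from_camera']; Rt=R.from_euler('xyz',obs['tool_rot'],degrees=True).as_matrix()
    return p,Rt@T[:3,:3],Rt@T[:3,3]+obs['tool_pos']
def ray(n,uv,obs=None):
    p,Rc,e=campose(n,obs)
    q=cv2.undistortPoints(np.array(uv,float).reshape(-1,1,2),K(p),np.array(p['dist'])).reshape(-1,2)
    return e,np.c_[q,np.ones(len(q))]@Rc.T
def onz(n,uv,z,obs=None):
    e,d=ray(n,uv,obs); t=(z-e[2])/d[:,2]; return e+d*t[:,None]
def proj(n,P,obs=None):
    p,Rc,e=campose(n,obs); P=np.atleast_2d(P).astype(float)
    return cv2.projectPoints((P-e)@Rc,np.zeros(3),np.zeros(3),K(p),np.array(p['dist']))[0].reshape(-1,2)
E
python3 - <<'E'
from h import *
im=np.load('top0.npy')
a=cv2.resize(im[175:275,140:200],None,fx=5,fy=5,interpolation=2)
b=cv2.resize(im[175:275,430:490],None,fx=5,fy=5,interpolation=2)
save('c1',np.hstack([a,b]))
save('c2',im[110:280,240:400],4.5) 
print(onz('top',[(298,260),(360,245)],0.064),onz('top',[(168,227),(461,225)],0.04))
print(onz('top',[(272,184),(313,189),(353,195)],0))
E
```

```text
[[ 0.42596644  0.02739303  0.064     ]
 [ 0.45774191 -0.1111405   0.064     ]] [[ 0.51090276  0.32983284  0.04      ]
 [ 0.50566277 -0.35023211  0.04      ]]
[[ 0.62315905  0.09117203  0.        ]
 [ 0.6088568  -0.00849663  0.        ]
 [ 0.59234574 -0.10512008  0.        ]]
```

View pics/c1.png

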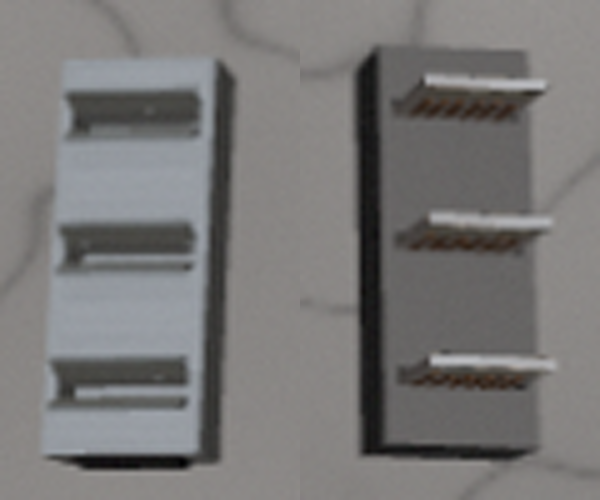

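View pics/c2.png

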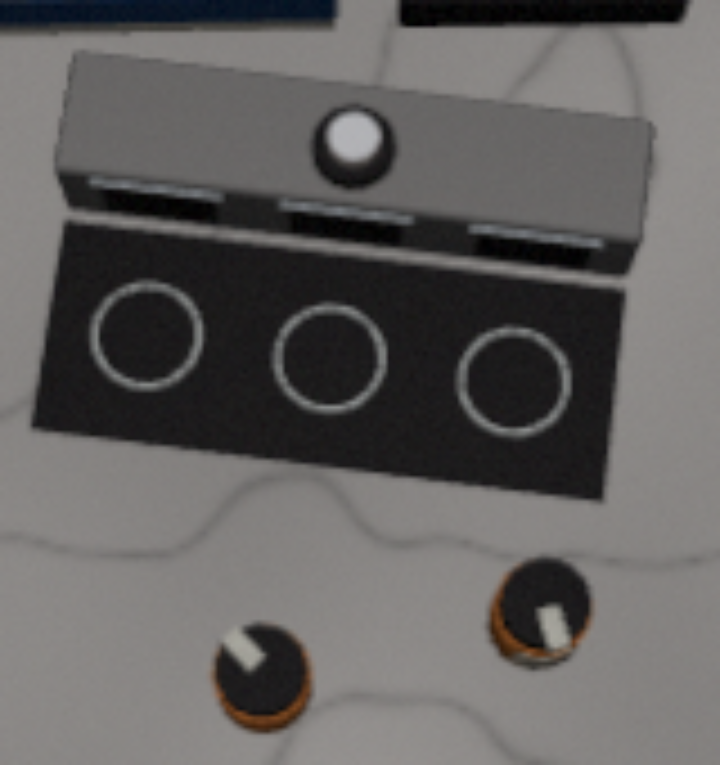

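```bash
cat > meas.py <<'E'
from h import *
def comps(m,amin=15):
    n,l,s,c=cv2.connectedComponentsWithStats(m.astype(np.uint8)); return [(s[i],c[i],l==i) for i in range(1,n) if s[i][4]>=amin]
def crop(m,x0,y0,x1,y1):
    o=np.zeros(m.shape,bool); o[y0:y1,x0:x1]=m[y0:y1,x0:x1]; return o
def jars(im):
    i=im.astype(int)
    amber=(i[...,0]-i[...,2]>40)
    g=i.max(2)
    out=[]
    dark=crop(g<45,230,205,430,345)
    for s,c,m in comps(dark,120):
        cnt=max(cv2.findContours(m.astype(np.uint8),0,2)[0],key=cv2.contourArea)
        hull=cv2.convexHull(cnt); (x,y),r=cv2.minEnclosingCircle(hull)
        M=cv2.moments(hull); print('dark',s,(x,y),r)
        br=((i.min(2)>110)&(i.max(2)-i.min(2)<60))
        yy,xx=np.mgrid[:480,:640]; k=br&((xx-x)**2+(yy-y)**2<(r)**2)
        ct=onz('top',[(x,y)],0.064)[0]
        if k.sum()>4:
            p=onz('top',[(xx[k].mean(),yy[k].mean())],0.064)[0]; d=p-ct
            print(' c',ct.round(4),'strip',d.round(4),'yaw',np.degrees(np.arctan2(d[1],d[0])).round(1), k.sum())
        else: print(' c',ct, 'no strip')
E
python3 - <<'E'
from meas import *
im=np.load('top0.npy'); jars(im)
i=im.astype(int); g=i.mean(2)
# rings
m=crop(g>90,255,165,375,212)
for s,c,k in comps(m,20):
    if abs(s[2]-s[3])<8:
        pts=np.argwhere(k)[:,::-1].astype(np.float32); e=cv2.fitEllipse(pts); print('ring',s,e[0],onz('top',[e[0]],0)[0].round(4))
# card tops
m=crop(i.min(2)>165,440,180,490,260)
for s,c,k in comps(m,15):
    p=np.argwhere(k)[:,::-1]; 
    r=cv2.minAreaRect(p.astype(np.float32)); 
    b=cv2.boxPoints(r); print('card',s,r, onz('top',b,0.088).round(4).tolist(), onz('top',[r[0]],0.088)[0].round(4))
print(i[225,150:190].tolist()[::3])
E
```

```text
dark [ 251  205  124   16 1000] (312.5, 208.5) 61.599613189697266
 c [ 0.5432 -0.0064  0.064 ] strip [-0.0544  0.0119  0.    ] yaw 167.7 4981
dark [351 235  20  19 232] (360.69659423828125, 244.025634765625) 9.705970764160156
 c [ 0.4599 -0.1128  0.064 ] strip [-0.0109 -0.0036  0.    ] yaw -161.7 42
dark [288 249  20  20 241] (297.6428527832031, 258.78570556640625) 9.806901931762695
 c [0.4287 0.0282 0.064 ] strip [0.0106 0.0079 0.    ] yaw 36.8 38
dark [279 308  18  19 254] (287.40655517578125, 316.9392395019531) 9.080257415771484
 c [0.30125865 0.05154413 0.064     ] no strip
ring [260 173  25  23 107] (272.0992126464844, 184.03506469726562) [0.6231 0.0909 0.    ]
ring [301 178  25  24 109] (312.8482666015625, 189.13858032226562) [ 0.6085 -0.0081  0.    ]
ring [342 183  25  24 115] (353.783447265625, 194.2840118408203) [ 0.5941 -0.1071  0.    ]
card [459 191  20   2  28] ((468.5, 191.5), (1.0, 19.0), 90.0) [[0.5733, -0.3357, 0.088], [0.5729, -0.3793, 0.088], [0.5706, -0.3791, 0.088], [0.5709, -0.3355, 0.088]] [ 0.5719 -0.3573  0.088 ]
card [457 246  24   3  33] ((468.5075378417969, 246.826416015625), (23.065166473388672, 1.346553921699524), 2.489553213119507) [[0.4459, -0.3215, 0.088], [0.4489, -0.3219, 0.088], [0.4459, -0.3733, 0.088], [0.4429, -0.3729, 0.088]] [ 0.4459 -0.3473  0.088 ]
[[147, 149, 152], [82, 83, 85], [60, 60, 60], [78, 80, 80], [80, 80, 79], [79, 80, 79], [79, 81, 80], [80, 82, 80], [82, 82, 81], [89, 90, 91], [144, 149, 155], [58, 58, 55], [128, 126, 124], [136, 132, 132]]
```

Emit:
step_arm --series '[{"x": 0.02,"y": -0.03,"z": 0.04,"az": 0,"claw": 40},{"x": 0.286,"y": -0.35,"z": 0.06,"az": -69.8,"claw": 40},{"x": 0.286,"y": -0.35,"z": 0.06,"az": -69.8,"claw": 40},{"x": 0.286,"y": -0.35,"z": 0.06,"az": -69.8,"claw": 40},{"x": 0.286,"y": -0.35,"z": 0.06,"az": -69.8,"claw": 40},{"x": 0.286,"y": -0.35,"z": 0.06,"az": -69.8,"claw": 40},{"x": 0.286,"y": -0.35,"z": 0.06,"az": -69.8,"claw": 40},{"x": 0.286,"y": -0.35,"z": 0.06,"az": -69.8,"claw": 40},{"x": 0.286,"y": -0.35,"z": 0.06,"az": -69.8,"claw": 40},{"x": 0.286,"y": -0.35,"z": 0.06,"az": -69.8,"claw": 40},{"x": 0.286,"y": -0.35,"z": 0.06,"az": -69.8,"claw": 40},{"x": 0.286,"y": -0.35,"z": 0.06,"az": -69.8,"claw": 40}]'

```text
invalid input
```

```bash
cat >> h.py <<'E'
import pickle
def snap(n,name,s=1):
    o=status.get_obs(); im=vision.read_camera(n); save(name,im,s); pickle.dump((o,im),open(name+'.pkl','wb')); print(name,'t',round(o['time_s'],2),o['tool_pos'].round(4),o['tool_rot'].round(2),o['grip_width'].round(4)); return o,im
def load(name): return pickle.load(open(name+'.pkl','rb'))
E
python3 -c "
from h import *
snap('wrist','w1')"
```

```text
Traceback (most recent call last):
  File "h.py", line 24, in snap
    o=status.get_obs(); im=vision.read_camera(n); save(name,im,s); pickle.dump((o,im),open(name+'.pkl','wb')); print(name,'t',round(o['time_s'],2),o['tool_pos'].round(4),o['tool_rot'].round(2),o['grip_width'].round(4)); return o,im
                                                                                                                                                                                                 ^^^^^^^^^^^^^^^^^^^^^
AttributeError: 'float' object has no attribute 'round'
```

View pics/w1.png

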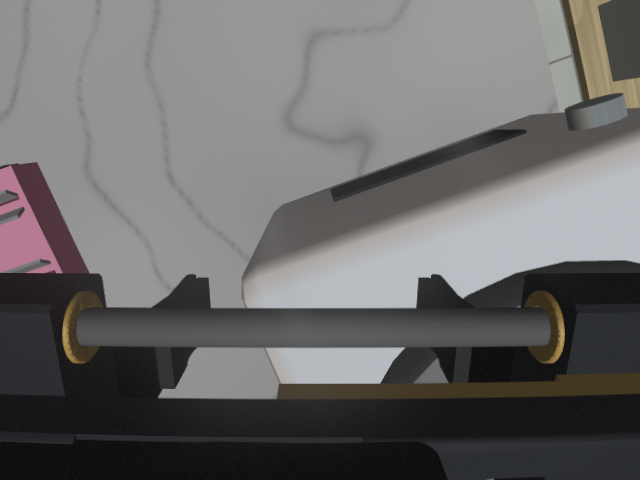

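Refused: probably each row needs all seven values.

Emit:
step_arm --series '[{"ax": 0,"ay": 0,"az": 0,"x": 0.02,"y": -0.03,"z": 0.04,"claw": 40},{"ax": 0,"ay": 0,"az": -69.8,"x": 0.286,"y": -0.35,"z": 0.06,"claw": 40},{"ax": 0,"ay": 0,"az": -69.8,"x": 0.286,"y": -0.35,"z": 0.06,"claw": 40},{"ax": 0,"ay": 0,"az": -69.8,"x": 0.286,"y": -0.35,"z": 0.06,"claw": 40},{"ax": 0,"ay": 0,"az": -69.8,"x": 0.286,"y": -0.35,"z": 0.06,"claw": 40},{"ax": 0,"ay": 0,"az": -69.8,"x": 0.286,"y": -0.35,"z": 0.06,"claw": 40},{"ax": 0,"ay": 0,"az": -69.8,"x": 0.286,"y": -0.35,"z": 0.06,"claw": 40},{"ax": 0,"ay": 0,"az": -69.8,"x": 0.286,"y": -0.35,"z": 0.06,"claw": 40},{"ax": 0,"ay": 0,"az": -69.8,"x": 0.286,"y": -0.35,"z": 0.06,"claw": 40},{"ax": 0,"ay": 0,"az": -69.8,"x": 0.286,"y": -0.35,"z": 0.06,"claw": 40},{"ax": 0,"ay": 0,"az": -69.8,"x": 0.286,"y": -0.35,"z": 0.06,"claw": 40},{"ax": 0,"ay": 0,"az": -69.8,"x": 0.286,"y": -0.35,"z": 0.06,"claw": 40}]'

```text
time_s: 1.4
tool_pos: [0.5094, 0.261, 0.2903]
tool_rot: [-179.9, -0.0, 90.1]
force: [-0.4, 0.4, -0.0]
grip_width: 0.0352
```

```bash
sed -i "s/o\['grip_width'\].round(4)/round(float(o['grip_width']),4)/" h.py
python3 -c "
from h import *
snap('wrist','w2')"
```

```text
w2 t 1.4 [0.5094 0.261  0.2903] [-1.7994e+02 -3.0000e-02  9.0120e+01] 0.0352
```

View pics/w2.png

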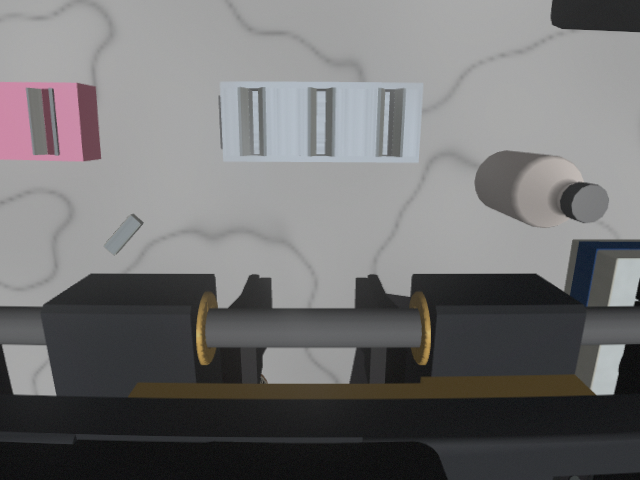

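```bash
python3 - <<'E'
from h import *
o,im=load('w2')
save('c3',im[70:175,210:430],3.6)
g=im.astype(int).mean(2)
print('row120',g[115:125].mean(0)[215:428].astype(int).tolist())
for x in (251,320,390,285,355): print(x,g[70:175,x-4:x+5].mean(1).astype(int).tolist())
E
```

```text
row120 [165, 165, 165, 165, 128, 102, 146, 176, 180, 179, 176, 177, 178, 179, 180, 181, 181, 180, 179, 178, 179, 180, 180, 165, 144, 143, 134, 129, 129, 129, 127, 126, 128, 126, 119, 112, 112, 120, 168, 182, 183, 183, 181, 160, 101, 100, 99, 105, 130, 135, 144, 172, 180, 181, 181, 182, 185, 186, 185, 183, 184, 184, 181, 180, 182, 183, 185, 187, 187, 186, 185, 184, 184, 185, 185, 186, 187, 187, 188, 188, 186, 185, 182, 179, 179, 181, 183, 182, 181, 183, 183, 180, 165, 141, 135, 129, 119, 118, 117, 118, 119, 155, 185, 185, 185, 185, 185, 185, 185, 182, 144, 98, 99, 98, 97, 97, 97, 119, 135, 138, 165, 181, 181, 184, 186, 186, 183, 183, 184, 182, 181, 181, 183, 184, 186, 186, 186, 185, 184, 184, 184, 185, 185, 186, 187, 187, 188, 187, 185, 183, 181, 178, 180, 182, 182, 181, 181, 184, 181, 178, 177, 178, 144, 135, 135, 120, 117, 117, 125, 176, 182, 182, 182, 152, 97, 91, 91, 91, 100, 100, 100, 99, 99, 99, 100, 99, 105, 135, 137, 161, 183, 182, 183, 184, 184, 184, 184, 185, 186, 185, 183, 182, 180, 177, 177, 177, 167, 160, 160, 161, 161, 161, 161]
251 [162, 162, 162, 162, 162, 162, 162, 16
[... 1902 characters left out ...]
 185, 185, 185, 185, 185, 185, 186, 186, 185, 185, 185, 185, 186, 185, 185, 184, 184, 184, 184, 184, 179, 163, 162, 161, 162, 161, 161, 161, 161, 162, 161, 162, 161, 161]
355 [145, 146, 148, 148, 150, 150, 152, 151, 152, 152, 153, 153, 178, 182, 181, 182, 182, 182, 182, 184, 184, 184, 184, 184, 185, 184, 185, 184, 185, 184, 185, 184, 185, 185, 185, 185, 185, 185, 185, 185, 185, 185, 185, 185, 185, 185, 185, 185, 185, 186, 185, 185, 185, 185, 185, 186, 185, 185, 185, 186, 186, 186, 185, 185, 186, 185, 185, 185, 186, 186, 186, 186, 186, 186, 185, 185, 186, 186, 185, 186, 185, 186, 185, 186, 186, 185, 183, 183, 182, 183, 183, 182, 168, 161, 160, 160, 160, 160, 161, 160, 161, 160, 160, 160, 160]
```

View pics/c3.png

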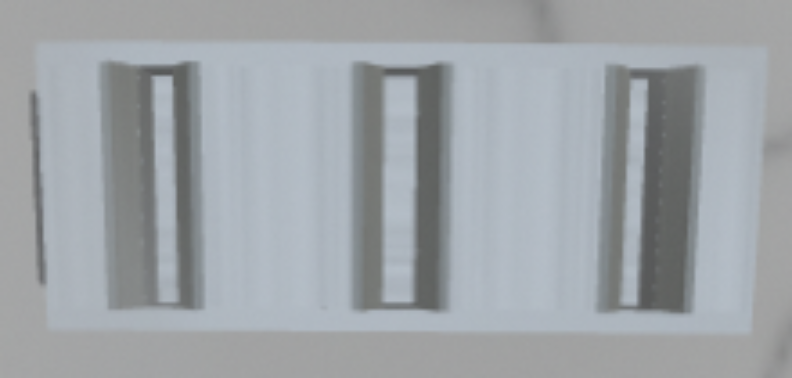

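```bash
python3 - <<'E'
from h import *
o,im=load('w2')
def q(pts,z): return onz('wrist',np.array(pts,float)/3.6+[210-.36,70-.36],z,o)
c=q([(37,42),(767,47),(751,332),(49,328)],.036); print(c.round(4)); print('c',c.mean(0), np.linalg.norm(c[1]-c[0]),np.linalg.norm(c[2]-c[1]))
d=(c[1]+c[2]-c[0]-c[3]); print('yaw long',np.degrees(np.arctan2(d[1],d[0])))
for l in ([(101,62),(203,62),(108,308),(203,308)],[(353,64),(450,64),(353,309),(444,309)],[(605,66),(705,66),(597,312),(691,312)]):
    p=q(l,.048); print('lips',p.mean(0).round(4),np.linalg.norm(p[1]-p[0]))
for l in ([(152,75),(174,75),(158,303),(180,303)],[(382,76),(416,76),(381,304),(415,304)],[(629,78),(648,78),(619,305),(640,305)]):
    p=q(l,.010); print('floor',p.mean(0).round(4))
# check in top camera
print(proj('top',[[*c.mean(0)[:2],.036]]))
E
```

```text
[[0.423  0.3758 0.036 ]
 [0.6119 0.3752 0.036 ]
 [0.612  0.3021 0.036 ]
 [0.4228 0.3026 0.036 ]]
c [0.51743625 0.3389049  0.036     ] 0.1888452117878691 0.07312183686455284
yaw long -0.17452427034323967
lips [0.4539 0.339  0.048 ] 0.02568792119902916
lips [0.5169 0.3387 0.048 ] 0.024348621771110576
lips [0.5808 0.3384 0.048 ] 0.02522615280054625
floor [0.4519 0.3388 0.01  ]
floor [0.5171 0.3386 0.01  ]
floor [0.5832 0.3386 0.01  ]
[[164.83800299 224.69943882]]
```

Emit:
step_arm --series '[{"ax": 0,"ay": 0,"az": 0,"x": 0,"y": -0.5,"z": 0,"claw": 40},{"ax": 0,"ay": 0,"az": 0,"x": 0,"y": -0.5,"z": 0,"claw": 40},{"ax": 0,"ay": 0,"az": 0,"x": 0,"y": -0.5,"z": 0,"claw": 40},{"ax": 0,"ay": 0,"az": 0,"x": 0,"y": -0.5,"z": 0,"claw": 40},{"ax": 0,"ay": 0,"az": 0,"x": 0,"y": -0.5,"z": 0,"claw": 40},{"ax": 0,"ay": 0,"az": 0,"x": 0,"y": -0.5,"z": 0,"claw": 40},{"ax": 0,"ay": 0,"az": 0,"x": 0,"y": -0.5,"z": 0,"claw": 40},{"ax": 0,"ay": 0,"az": 0,"x": 0,"y": -0.5,"z": 0,"claw": 40},{"ax": 0,"ay": 0,"az": 0,"x": 0,"y": -0.5,"z": 0,"claw": 40},{"ax": 0,"ay": 0,"az": 0,"x": 0,"y": -0.5,"z": 0,"claw": 40},{"ax": 0,"ay": 0,"az": 0,"x": 0,"y": -0.5,"z": 0,"claw": 40},{"ax": 0,"ay": 0,"az": 0,"x": 0,"y": -0.5,"z": 0,"claw": 40}]'

```text
time_s: 2.65
tool_pos: [0.5103, -0.2389, 0.2902]
tool_rot: [-180.0, -0.0, 90.1]
force: [0.1, 0.6, 0.1]
grip_width: 0.0351
```

Emit:
step_arm --series '[{"ax": 0,"ay": 0,"az": 0,"x": 0,"y": -0.18,"z": 0,"claw": 40},{"ax": 0,"ay": 0,"az": 0,"x": 0,"y": -0.18,"z": 0,"claw": 40},{"ax": 0,"ay": 0,"az": 0,"x": 0,"y": -0.18,"z": 0,"claw": 40},{"ax": 0,"ay": 0,"az": 0,"x": 0,"y": -0.18,"z": 0,"claw": 40},{"ax": 0,"ay": 0,"az": 0,"x": 0,"y": -0.18,"z": 0,"claw": 40},{"ax": 0,"ay": 0,"az": 0,"x": 0,"y": -0.18,"z": 0,"claw": 40}]'

```text
time_s: 3.25
tool_pos: [0.5117, -0.4173, 0.2897]
tool_rot: [-180.0, -0.1, 90.2]
force: [-0.0, 0.3, 0.5]
grip_width: 0.035
```

```bash
python3 -c "
from h import *
snap('wrist','w3')
snap('top','t3')"
```

```text
w3 t 3.25 [ 0.5117 -0.4173  0.2897] [-1.7998e+02 -1.3000e-01  9.0230e+01] 0.035
t3 t 3.3 [ 0.512  -0.4165  0.2899] [ 1.7998e+02 -1.5000e-01  9.0310e+01] 0.0349
```

View pics/w3.png

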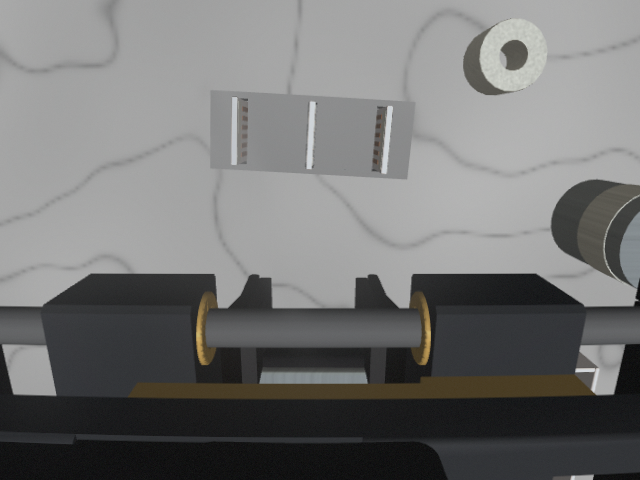

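View pics/t3.png

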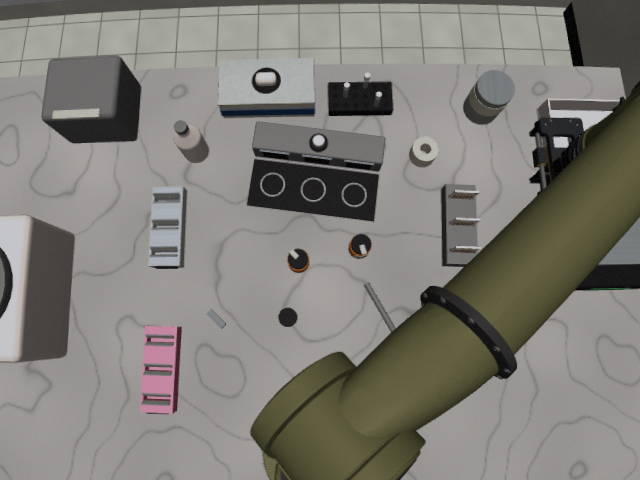

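```bash
python3 - <<'E'
from meas import *
o,im=load('w3'); i=im.astype(int)
m=crop(i.min(2)>190,205,85,420,185)
for s,c,k in comps(m,60):
    r=cv2.minAreaRect(np.argwhere(k)[:,::-1].astype(np.float32)); b=onz('wrist',cv2.boxPoints(r),.088,o)
    e=[np.linalg.norm(b[1]-b[0]),np.linalg.norm(b[2]-b[1])]; d=b[1]-b[0] if e[0]>e[1] else b[2]-b[1]
    print(s,r[0],'c',b.mean(0).round(4),np.round(e,4),'long dir',np.degrees(np.arctan2(d[1],d[0]))%180)
save('c4',im[80:190,200:425],3.5)
E
```

```text
[232  97   5  68 289] (234.0, 130.5) c [ 0.4465 -0.3475  0.088 ] [0.0033 0.0543] long dir 87.89028828835636
[307 102   8  67 316] (310.3615417480469, 134.9923095703125) c [ 0.51  -0.351  0.088] [0.0538 0.0039] long dir 86.84010073099901
[382 106  11  68 313] (386.77874755859375, 139.43443298339844) c [ 0.5738 -0.3542  0.088 ] [0.0549 0.004 ] long dir 87.12462192861581
```

View pics/c4.png

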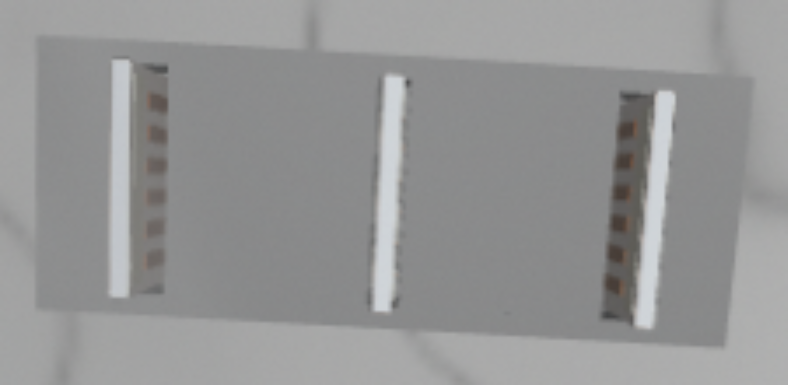

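Emit:
step_arm --series '[{"ax": 0,"ay": 0,"az": -3,"x": 0.064,"y": 0.066,"z": -0.13,"claw": 40},{"ax": 0,"ay": 0,"az": -3,"x": 0.064,"y": 0.066,"z": -0.13,"claw": 40},{"ax": 0,"ay": 0,"az": -3,"x": 0.064,"y": 0.066,"z": -0.13,"claw": 40},{"ax": 0,"ay": 0,"az": -3,"x": 0.064,"y": 0.066,"z": -0.13,"claw": 40},{"ax": 0,"ay": 0,"az": -3,"x": 0.064,"y": 0.066,"z": -0.13,"claw": 40},{"ax": 0,"ay": 0,"az": -3,"x": 0.064,"y": 0.066,"z": -0.13,"claw": 40},{"ax": 0,"ay": 0,"az": -3,"x": 0.064,"y": 0.066,"z": -0.13,"claw": 40}]'

```text
time_s: 4.05
tool_pos: [0.5738, -0.3558, 0.1632]
tool_rot: [179.8, 0.1, 86.9]
force: [0.4, -0.7, 0.9]
grip_width: 0.0347
```

```bash
python3 -c "
from h import *
o=status.get_obs();print(o['tool_pos'],o['tool_rot'])
snap('wrist','w4')"
```

```text
[ 0.57382012 -0.35581168  0.16322341] [1.79815429e+02 1.19608377e-01 8.69370749e+01]
w4 t 4.05 [ 0.5738 -0.3558  0.1632] [1.7982e+02 1.2000e-01 8.6940e+01] 0.0347
```

View pics/w4.png

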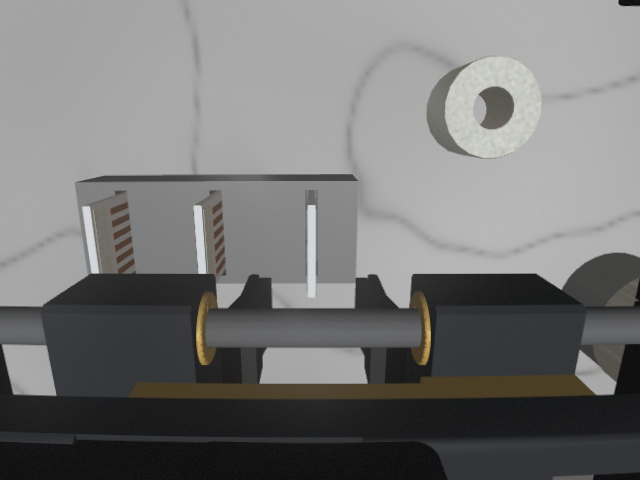

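Emit:
step_arm --series '[{"ax": 0,"ay": 0,"az": 0,"x": 0,"y": 0.001,"z": -0.03,"claw": 40},{"ax": 0,"ay": 0,"az": 0,"x": 0,"y": 0.001,"z": -0.06,"claw": 40},{"ax": 0,"ay": 0,"az": 0,"x": 0,"y": 0.001,"z": -0.085,"claw": 40},{"ax": 0,"ay": 0,"az": 0,"x": 0,"y": 0.001,"z": -0.1,"claw": 40},{"ax": 0,"ay": 0,"az": 0,"x": 0,"y": 0.001,"z": -0.1,"claw": 40},{"ax": 0,"ay": 0,"az": 0,"x": 0,"y": 0.001,"z": -0.1,"claw": 0},{"ax": 0,"ay": 0,"az": 0,"x": 0,"y": 0.001,"z": -0.1,"claw": 0},{"ax": 0,"ay": 0,"az": 0,"x": 0,"y": 0.001,"z": -0.1,"claw": 0},{"ax": 0,"ay": 0,"az": 0,"x": 0,"y": 0.001,"z": -0.1,"claw": 0},{"ax": 0,"ay": 0,"az": 0,"x": 0,"y": 0.001,"z": -0.1,"claw": 0}]' --squeeze 15

```text
time_s: 5.1
tool_pos: [0.5743, -0.3529, 0.0612]
tool_rot: [180.0, 0.0, 87.1]
force: [-0.2, 0.5, 3.7]
grip_width: 0.0046
```

Emit:
step_arm --series '[{"ax": 0,"ay": 0,"az": 0,"x": 0,"y": 0,"z": 0.02,"claw": 0},{"ax": 0,"ay": 0,"az": 0,"x": 0,"y": 0,"z": 0.04,"claw": 0},{"ax": 0,"ay": 0,"az": 0,"x": 0,"y": 0,"z": 0.07,"claw": 0},{"ax": 0,"ay": 0,"az": 0,"x": 0,"y": 0,"z": 0.1,"claw": 0},{"ax": 0,"ay": 0,"az": 0,"x": 0,"y": 0,"z": 0.14,"claw": 0},{"ax": 0,"ay": 0,"az": 0,"x": 0,"y": 0,"z": 0.17,"claw": 0},{"ax": 0,"ay": 0,"az": 0,"x": 0,"y": 0,"z": 0.17,"claw": 0}]'

```text
time_s: 5.8
tool_pos: [0.5757, -0.3547, 0.2361]
tool_rot: [179.5, 0.2, 87.0]
force: [0.6, -0.4, 0.1]
grip_width: 0.0051
```

```bash
python3 -c "
from h import *
snap('wrist','w5')"
```

```text
w5 t 5.8 [ 0.5757 -0.3547  0.2361] [179.54   0.22  87.04] 0.0051
```

View pics/w5.png

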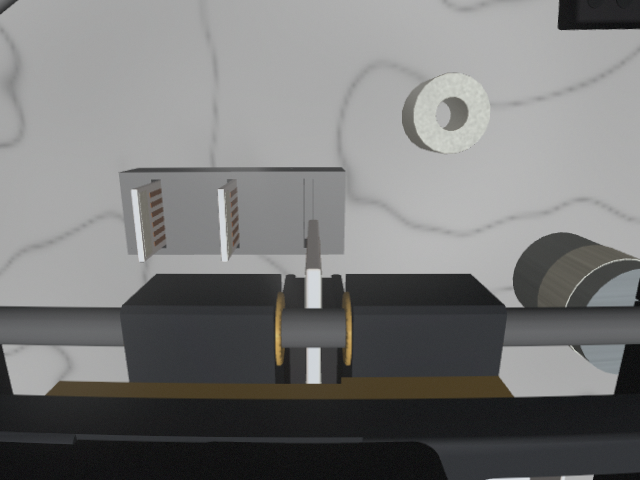

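Emit:
step_arm --series '[{"ax": 0,"ay": 0,"az": 3,"x": 0.004,"y": 0.45,"z": 0,"claw": 0},{"ax": 0,"ay": 0,"az": 3,"x": 0.004,"y": 0.45,"z": 0,"claw": 0},{"ax": 0,"ay": 0,"az": 3,"x": 0.004,"y": 0.45,"z": 0,"claw": 0},{"ax": 0,"ay": 0,"az": 3,"x": 0.004,"y": 0.45,"z": 0,"claw": 0},{"ax": 0,"ay": 0,"az": 3,"x": 0.004,"y": 0.45,"z": 0,"claw": 0},{"ax": 0,"ay": 0,"az": 3,"x": 0.004,"y": 0.45,"z": 0,"claw": 0},{"ax": 0,"ay": 0,"az": 3,"x": 0.004,"y": 0.45,"z": 0,"claw": 0},{"ax": 0,"ay": 0,"az": 3,"x": 0.004,"y": 0.45,"z": 0,"claw": 0},{"ax": 0,"ay": 0,"az": 3,"x": 0.004,"y": 0.45,"z": 0,"claw": 0}]'

```text
time_s: 6.75
tool_pos: [0.5767, 0.0994, 0.2291]
tool_rot: [-179.9, 0.0, 90.1]
force: [0.6, -0.2, -0.4]
grip_width: 0.0049
```

Emit:
step_arm --series '[{"ax": 0,"ay": 0,"az": 0,"x": 0.003,"y": 0.242,"z": -0.04,"claw": 0},{"ax": 0,"ay": 0,"az": 0,"x": 0.003,"y": 0.242,"z": -0.04,"claw": 0},{"ax": 0,"ay": 0,"az": 0,"x": 0.003,"y": 0.242,"z": -0.04,"claw": 0},{"ax": 0,"ay": 0,"az": 0,"x": 0.003,"y": 0.242,"z": -0.04,"claw": 0},{"ax": 0,"ay": 0,"az": 0,"x": 0.003,"y": 0.242,"z": -0.04,"claw": 0},{"ax": 0,"ay": 0,"az": 0,"x": 0.003,"y": 0.242,"z": -0.04,"claw": 0},{"ax": 0,"ay": 0,"az": 0,"x": 0.003,"y": 0.242,"z": -0.04,"claw": 0},{"ax": 0,"ay": 0,"az": 0,"x": 0.003,"y": 0.242,"z": -0.04,"claw": 0}]'

```text
time_s: 7.55
tool_pos: [0.5811, 0.3373, 0.1896]
tool_rot: [-180.0, 0.1, 89.9]
force: [1.1, -0.8, 1.0]
grip_width: 0.005
```

```bash
python3 -c "
from h import *
snap('wrist','w6')"
```

```text
w6 t 7.55 [0.5811 0.3373 0.1896] [-1.7996e+02  1.2000e-01  8.9940e+01] 0.005
```

View pics/w6.png

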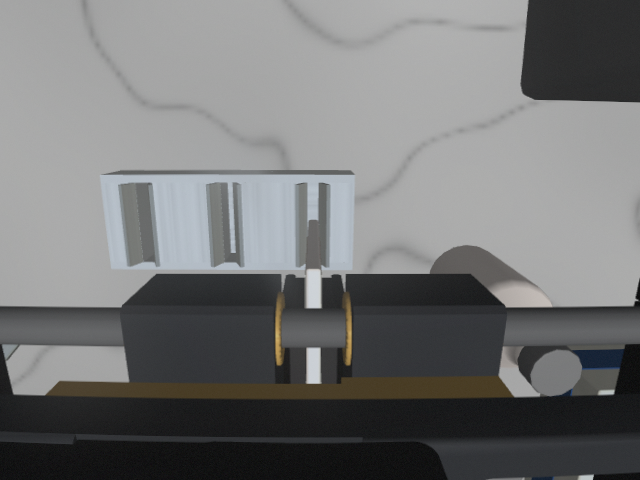

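```bash
python3 - <<'E'
from h import *
im=load('t3')[1]; save('c5',im[105:175,160:220],8)
print(onz('top',[(181,127)],.15), onz('wrist',[(548,365)],.15,load('w6')[0]), onz('wrist',[(583,202)],.15,load('w2')[0]))
E
```

```text
[[0.7085942  0.27703269 0.15      ]] [[0.70725639 0.28695745 0.15      ]] [[0.70677321 0.28251593 0.15      ]]
```

View pics/c5.png

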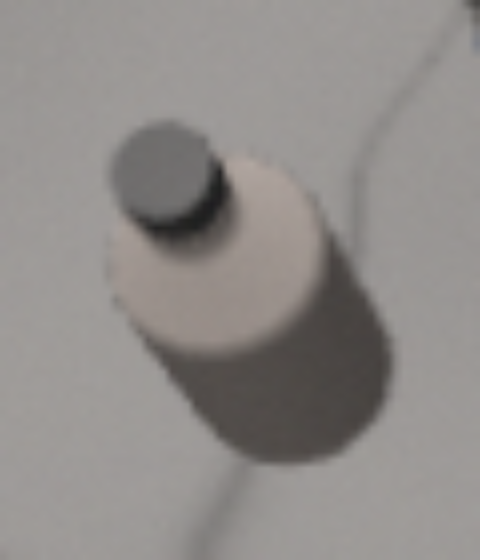

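Emit:
step_arm --series '[{"ax": 0,"ay": 0,"az": 0,"x": 0,"y": 0.001,"z": -0.04,"claw": 0},{"ax": 0,"ay": 0,"az": 0,"x": 0,"y": 0.001,"z": -0.07,"claw": 0},{"ax": 0,"ay": 0,"az": 0,"x": 0,"y": 0.001,"z": -0.085,"claw": 0},{"ax": 0,"ay": 0,"az": 0,"x": 0,"y": 0.001,"z": -0.1,"claw": 0},{"ax": 0,"ay": 0,"az": 0,"x": 0,"y": 0.001,"z": -0.11,"claw": 0},{"ax": 0,"ay": 0,"az": 0,"x": 0,"y": 0.001,"z": -0.118,"claw": 0},{"ax": 0,"ay": 0,"az": 0,"x": 0,"y": 0.001,"z": -0.118,"claw": 0}]'

```text
time_s: 8.3
tool_pos: [0.5808, 0.34, 0.072]
tool_rot: [-180.0, 0.0, 90.0]
force: [0.2, -0.7, -0.1]
grip_width: 0.0053
```

Emit:
step_arm --series '[{"ax": 0,"ay": 0,"az": 0,"x": 0,"y": 0,"z": -0.005,"claw": 0},{"ax": 0,"ay": 0,"az": 0,"x": 0,"y": 0,"z": -0.009,"claw": 0},{"ax": 0,"ay": 0,"az": 0,"x": 0,"y": 0,"z": -0.009,"claw": 0},{"ax": 0,"ay": 0,"az": 0,"x": 0,"y": 0,"z": -0.009,"claw": 0}]'

```text
time_s: 8.7
tool_pos: [0.5811, 0.3403, 0.0637]
tool_rot: [180.0, -0.0, 90.0]
force: [-1.0, -0.2, 0.2]
grip_width: 0.0049
```

```bash
python3 -c "
from h import *
snap('wrist','w7')"
```

```text
w7 t 8.7 [0.5811 0.3403 0.0637] [179.99  -0.    90.05] 0.0049
```

View pics/w7.png

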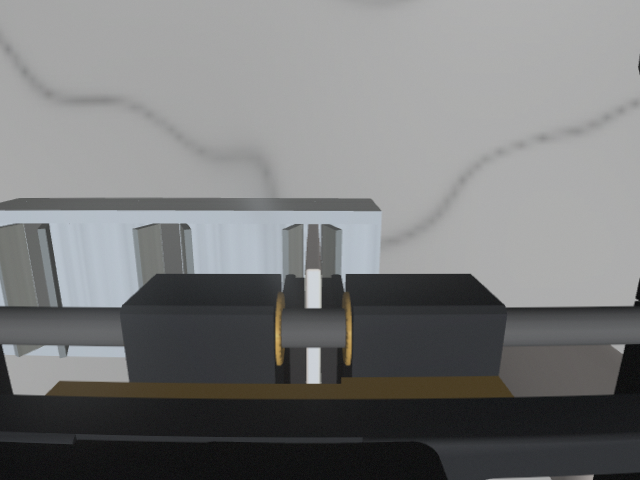

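Card is in the slot at (313,240), 2 mm above the floor with no force. Release and rise.

Emit:
step_arm --series '[{"ax": 0,"ay": 0,"az": 0,"x": 0,"y": 0,"z": 0,"claw": 35},{"ax": 0,"ay": 0,"az": 0,"x": 0,"y": 0,"z": 0,"claw": 35},{"ax": 0,"ay": 0,"az": 0,"x": 0,"y": 0,"z": 0,"claw": 35},{"ax": 0,"ay": 0,"az": 0,"x": 0,"y": 0,"z": 0,"claw": 35},{"ax": 0,"ay": 0,"az": 0,"x": 0,"y": 0,"z": 0.03,"claw": 35},{"ax": 0,"ay": 0,"az": 0,"x": 0,"y": 0,"z": 0.07,"claw": 35},{"ax": 0,"ay": 0,"az": 0,"x": 0,"y": 0,"z": 0.11,"claw": 35},{"ax": 0,"ay": 0,"az": 0,"x": 0,"y": 0,"z": 0.11,"claw": 35}]'

```text
time_s: 9.55
tool_pos: [0.5846, 0.3416, 0.1808]
tool_rot: [179.4, -0.4, 90.0]
force: [0.2, 0.4, 0.4]
grip_width: 0.0306
```

```bash
python3 -c "
from h import *
snap('wrist','w8')"
```

```text
w8 t 9.55 [0.5846 0.3416 0.1808] [179.45  -0.37  90.03] 0.0306
```

View pics/w8.png

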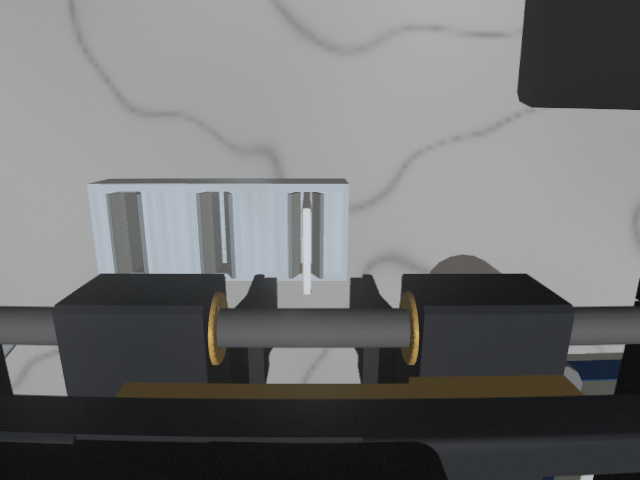

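Emit:
step_arm --series '[{"ax": 0,"ay": 0,"az": -3,"x": -0.071,"y": -0.45,"z": 0.04,"claw": 35},{"ax": 0,"ay": 0,"az": -3,"x": -0.071,"y": -0.45,"z": 0.04,"claw": 35},{"ax": 0,"ay": 0,"az": -3,"x": -0.071,"y": -0.45,"z": 0.04,"claw": 35},{"ax": 0,"ay": 0,"az": -3,"x": -0.071,"y": -0.45,"z": 0.04,"claw": 35},{"ax": 0,"ay": 0,"az": -3,"x": -0.071,"y": -0.45,"z": 0.04,"claw": 35},{"ax": 0,"ay": 0,"az": -3,"x": -0.071,"y": -0.45,"z": 0.04,"claw": 35},{"ax": 0,"ay": 0,"az": -3,"x": -0.071,"y": -0.45,"z": 0.04,"claw": 35},{"ax": 0,"ay": 0,"az": -3,"x": -0.071,"y": -0.45,"z": 0.04,"claw": 35},{"ax": 0,"ay": 0,"az": -3,"x": -0.071,"y": -0.45,"z": 0.04,"claw": 35},{"ax": 0,"ay": 0,"az": -3,"x": -0.071,"y": -0.45,"z": 0.04,"claw": 35}]'

```text
time_s: 10.6
tool_pos: [0.5077, -0.1174, 0.2135]
tool_rot: [-180.0, 0.1, 86.4]
force: [-0.4, -0.3, 0.2]
grip_width: 0.0302
```

Emit:
step_arm --series '[{"ax": 0,"ay": 0,"az": 0,"x": 0,"y": -0.24,"z": -0.05,"claw": 35},{"ax": 0,"ay": 0,"az": 0,"x": 0,"y": -0.24,"z": -0.05,"claw": 35},{"ax": 0,"ay": 0,"az": 0,"x": 0,"y": -0.24,"z": -0.05,"claw": 35},{"ax": 0,"ay": 0,"az": 0,"x": 0,"y": -0.24,"z": -0.05,"claw": 35},{"ax": 0,"ay": 0,"az": 0,"x": 0,"y": -0.24,"z": -0.05,"claw": 35},{"ax": 0,"ay": 0,"az": 0,"x": 0,"y": -0.24,"z": -0.05,"claw": 35},{"ax": 0,"ay": 0,"az": 0,"x": 0,"y": -0.24,"z": -0.05,"claw": 35},{"ax": 0,"ay": 0,"az": 0,"x": 0,"y": -0.24,"z": -0.05,"claw": 35},{"ax": 0,"ay": 0,"az": 0,"x": 0,"y": -0.24,"z": -0.05,"claw": 35}]'

```text
time_s: 11.5
tool_pos: [0.5111, -0.3475, 0.1635]
tool_rot: [180.0, -0.1, 87.2]
force: [0.5, -1.0, 0.8]
grip_width: 0.0304
```

```bash
python3 -c "
from h import *
snap('wrist','w9')"
```

```text
w9 t 11.5 [ 0.5111 -0.3475  0.1635] [ 1.7996e+02 -8.0000e-02  8.7230e+01] 0.0304
```

View pics/w9.png

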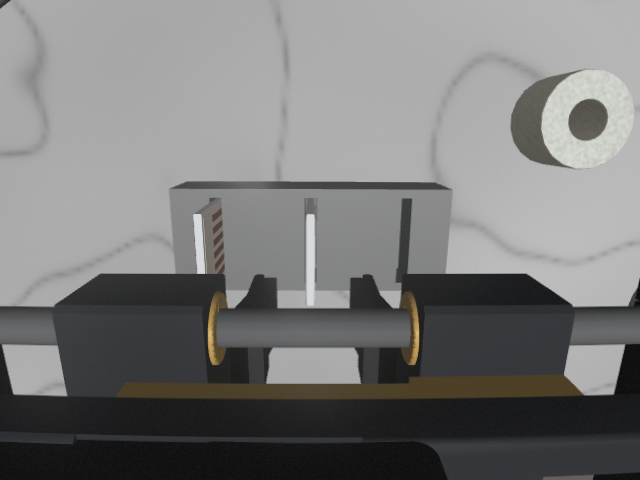

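Aligned with the middle card (310,250). Descend and grip.

Emit:
step_arm --series '[{"ax": 0,"ay": 0,"az": 0,"x": 0,"y": 0,"z": -0.03,"claw": 35},{"ax": 0,"ay": 0,"az": 0,"x": 0,"y": 0,"z": -0.06,"claw": 35},{"ax": 0,"ay": 0,"az": 0,"x": 0,"y": 0,"z": -0.085,"claw": 35},{"ax": 0,"ay": 0,"az": 0,"x": 0,"y": 0,"z": -0.101,"claw": 35},{"ax": 0,"ay": 0,"az": 0,"x": 0,"y": 0,"z": -0.101,"claw": 35},{"ax": 0,"ay": 0,"az": 0,"x": 0,"y": 0,"z": -0.101,"claw": 0},{"ax": 0,"ay": 0,"az": 0,"x": 0,"y": 0,"z": -0.101,"claw": 0},{"ax": 0,"ay": 0,"az": 0,"x": 0,"y": 0,"z": -0.101,"claw": 0},{"ax": 0,"ay": 0,"az": 0,"x": 0,"y": 0,"z": -0.101,"claw": 0},{"ax": 0,"ay": 0,"az": 0,"x": 0,"y": 0,"z": -0.101,"claw": 0}]'

```text
time_s: 12.55
tool_pos: [0.5104, -0.3501, 0.0634]
tool_rot: [179.9, 0.0, 87.0]
force: [-1.1, 0.1, 3.4]
grip_width: 0.0049
```

Emit:
step_arm --series '[{"ax": 0,"ay": 0,"az": 0,"x": 0,"y": 0,"z": 0.02,"claw": 0},{"ax": 0,"ay": 0,"az": 0,"x": 0,"y": 0,"z": 0.04,"claw": 0},{"ax": 0,"ay": 0,"az": 0,"x": 0,"y": 0,"z": 0.07,"claw": 0},{"ax": 0,"ay": 0,"az": 0,"x": 0,"y": 0,"z": 0.1,"claw": 0},{"ax": 0,"ay": 0,"az": 0,"x": 0,"y": 0,"z": 0.14,"claw": 0},{"ax": 0,"ay": 0,"az": 0,"x": 0,"y": 0,"z": 0.17,"claw": 0},{"ax": 0,"ay": 0,"az": 0,"x": 0,"y": 0,"z": 0.17,"claw": 0}]'

```text
time_s: 13.25
tool_pos: [0.5116, -0.3518, 0.2375]
tool_rot: [179.6, 0.2, 87.0]
force: [0.6, -0.7, -0.4]
grip_width: 0.0048
```

Emit:
step_arm --series '[{"ax": 0,"ay": 0,"az": 3,"x": 0.007,"y": 0.45,"z": 0,"claw": 0},{"ax": 0,"ay": 0,"az": 3,"x": 0.007,"y": 0.45,"z": 0,"claw": 0},{"ax": 0,"ay": 0,"az": 3,"x": 0.007,"y": 0.45,"z": 0,"claw": 0},{"ax": 0,"ay": 0,"az": 3,"x": 0.007,"y": 0.45,"z": 0,"claw": 0},{"ax": 0,"ay": 0,"az": 3,"x": 0.007,"y": 0.45,"z": 0,"claw": 0},{"ax": 0,"ay": 0,"az": 3,"x": 0.007,"y": 0.45,"z": 0,"claw": 0},{"ax": 0,"ay": 0,"az": 3,"x": 0.007,"y": 0.45,"z": 0,"claw": 0},{"ax": 0,"ay": 0,"az": 3,"x": 0.007,"y": 0.45,"z": 0,"claw": 0},{"ax": 0,"ay": 0,"az": 3,"x": 0.007,"y": 0.45,"z": 0,"claw": 0}]'

```text
time_s: 14.15
tool_pos: [0.5162, 0.1021, 0.232]
tool_rot: [-180.0, -0.0, 90.1]
force: [-0.6, -0.5, -0.3]
grip_width: 0.0052
```

Emit:
step_arm --series '[{"ax": 0,"ay": 0,"az": 0,"x": 0,"y": 0.24,"z": -0.04,"claw": 0},{"ax": 0,"ay": 0,"az": 0,"x": 0,"y": 0.24,"z": -0.04,"claw": 0},{"ax": 0,"ay": 0,"az": 0,"x": 0,"y": 0.24,"z": -0.04,"claw": 0},{"ax": 0,"ay": 0,"az": 0,"x": 0,"y": 0.24,"z": -0.04,"claw": 0},{"ax": 0,"ay": 0,"az": 0,"x": 0,"y": 0.24,"z": -0.04,"claw": 0},{"ax": 0,"ay": 0,"az": 0,"x": 0,"y": 0.24,"z": -0.04,"claw": 0},{"ax": 0,"ay": 0,"az": 0,"x": 0,"y": 0.24,"z": -0.04,"claw": 0},{"ax": 0,"ay": 0,"az": 0,"x": 0,"y": 0.24,"z": -0.04,"claw": 0}]'

```text
time_s: 14.95
tool_pos: [0.5175, 0.3382, 0.1922]
tool_rot: [-180.0, 0.1, 89.9]
force: [0.1, 0.2, -0.8]
grip_width: 0.0051
```

```bash
python3 -c "
from h import *
snap('wrist','w10')"
```

```text
w10 t 14.95 [0.5175 0.3382 0.1922] [-1.7999e+02  8.0000e-02  8.9930e+01] 0.0051
```

View pics/w10.png

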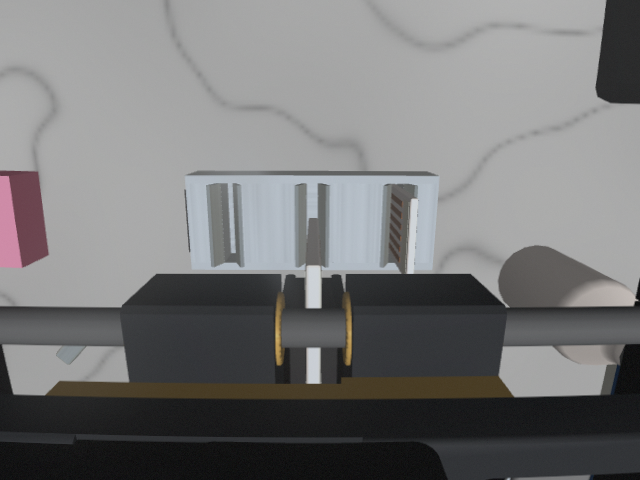

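Emit:
step_arm --series '[{"ax": 0,"ay": 0,"az": 0,"x": 0,"y": 0,"z": -0.04,"claw": 0},{"ax": 0,"ay": 0,"az": 0,"x": 0,"y": 0,"z": -0.07,"claw": 0},{"ax": 0,"ay": 0,"az": 0,"x": 0,"y": 0,"z": -0.085,"claw": 0},{"ax": 0,"ay": 0,"az": 0,"x": 0,"y": 0,"z": -0.1,"claw": 0},{"ax": 0,"ay": 0,"az": 0,"x": 0,"y": 0,"z": -0.11,"claw": 0},{"ax": 0,"ay": 0,"az": 0,"x": 0,"y": 0,"z": -0.118,"claw": 0},{"ax": 0,"ay": 0,"az": 0,"x": 0,"y": 0,"z": -0.127,"claw": 0},{"ax": 0,"ay": 0,"az": 0,"x": 0,"y": 0,"z": -0.127,"claw": 0},{"ax": 0,"ay": 0,"az": 0,"x": 0,"y": 0,"z": -0.127,"claw": 0}]'

```text
time_s: 15.9
tool_pos: [0.5172, 0.3403, 0.0659]
tool_rot: [180.0, -0.0, 90.0]
force: [0.1, -0.2, 0.3]
grip_width: 0.0048
```

Emit:
step_arm --series '[{"ax": 0,"ay": 0,"az": 0,"x": 0,"y": 0,"z": -0.001,"claw": 30},{"ax": 0,"ay": 0,"az": 0,"x": 0,"y": 0,"z": -0.001,"claw": 30},{"ax": 0,"ay": 0,"az": 0,"x": 0,"y": 0,"z": -0.001,"claw": 30},{"ax": 0,"ay": 0,"az": 0,"x": 0,"y": 0,"z": -0.001,"claw": 30},{"ax": 0,"ay": 0,"az": 0,"x": 0,"y": 0,"z": 0.03,"claw": 30},{"ax": 0,"ay": 0,"az": 0,"x": 0,"y": 0,"z": 0.07,"claw": 30},{"ax": 0,"ay": 0,"az": 0,"x": 0,"y": 0,"z": 0.11,"claw": 30},{"ax": 0,"ay": 0,"az": 0,"x": 0,"y": 0,"z": 0.11,"claw": 30}]'

```text
time_s: 16.7
tool_pos: [0.5204, 0.3419, 0.1823]
tool_rot: [179.5, -0.4, 90.0]
force: [0.3, 0.9, 0.3]
grip_width: 0.0263
```

```bash
python3 -c "
from h import *
snap('wrist','w11')"
```

```text
w11 t 16.7 [0.5204 0.3419 0.1823] [179.5   -0.42  90.02] 0.0263
```

View pics/w11.png

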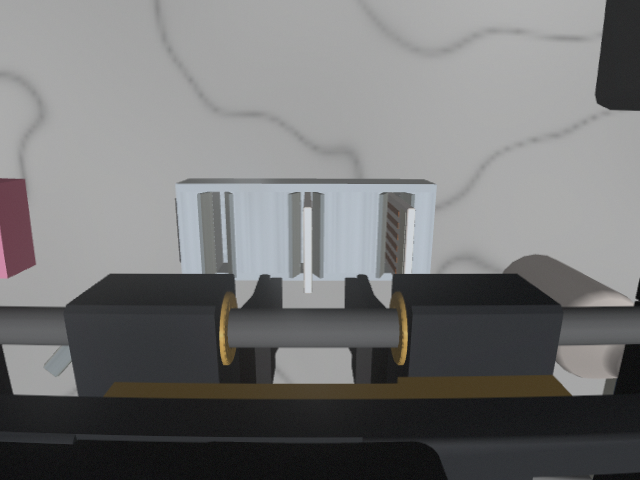

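Emit:
step_arm --series '[{"ax": 0,"ay": 0,"az": -3,"x": -0.071,"y": -0.45,"z": 0.04,"claw": 35},{"ax": 0,"ay": 0,"az": -3,"x": -0.071,"y": -0.45,"z": 0.04,"claw": 35},{"ax": 0,"ay": 0,"az": -3,"x": -0.071,"y": -0.45,"z": 0.04,"claw": 35},{"ax": 0,"ay": 0,"az": -3,"x": -0.071,"y": -0.45,"z": 0.04,"claw": 35},{"ax": 0,"ay": 0,"az": -3,"x": -0.071,"y": -0.45,"z": 0.04,"claw": 35},{"ax": 0,"ay": 0,"az": -3,"x": -0.071,"y": -0.45,"z": 0.04,"claw": 35},{"ax": 0,"ay": 0,"az": -3,"x": -0.071,"y": -0.45,"z": 0.04,"claw": 35},{"ax": 0,"ay": 0,"az": -3,"x": -0.071,"y": -0.45,"z": 0.04,"claw": 35},{"ax": 0,"ay": 0,"az": -3,"x": -0.071,"y": -0.45,"z": 0.04,"claw": 35},{"ax": 0,"ay": 0,"az": -3,"x": -0.071,"y": -0.45,"z": 0.04,"claw": 35},{"ax": 0,"ay": 0,"az": -3,"x": -0.071,"y": -0.45,"z": 0.04,"claw": 35}]'

```text
time_s: 17.85
tool_pos: [0.4453, -0.1112, 0.215]
tool_rot: [-180.0, -0.1, 86.8]
force: [0.2, 0.4, -0.8]
grip_width: 0.0308
```

Emit:
step_arm --series '[{"ax": 0,"ay": 0,"az": 0,"x": 0,"y": -0.238,"z": -0.05,"claw": 35},{"ax": 0,"ay": 0,"az": 0,"x": 0,"y": -0.238,"z": -0.05,"claw": 35},{"ax": 0,"ay": 0,"az": 0,"x": 0,"y": -0.238,"z": -0.05,"claw": 35},{"ax": 0,"ay": 0,"az": 0,"x": 0,"y": -0.238,"z": -0.05,"claw": 35},{"ax": 0,"ay": 0,"az": 0,"x": 0,"y": -0.238,"z": -0.05,"claw": 35},{"ax": 0,"ay": 0,"az": 0,"x": 0,"y": -0.238,"z": -0.05,"claw": 35},{"ax": 0,"ay": 0,"az": 0,"x": 0,"y": -0.238,"z": -0.05,"claw": 35},{"ax": 0,"ay": 0,"az": 0,"x": 0,"y": -0.238,"z": -0.05,"claw": 35},{"ax": 0,"ay": 0,"az": 0,"x": 0,"y": -0.238,"z": -0.05,"claw": 35}]'

```text
time_s: 18.75
tool_pos: [0.4477, -0.345, 0.1656]
tool_rot: [179.9, -0.1, 87.3]
force: [0.3, -0.4, 0.2]
grip_width: 0.0308
```

```bash
python3 -c "
from h import *
snap('wrist','w12')"
```

```text
w12 t 18.75 [ 0.4477 -0.345   0.1656] [ 1.7993e+02 -1.1000e-01  8.7320e+01] 0.0308
```

View pics/w12.png

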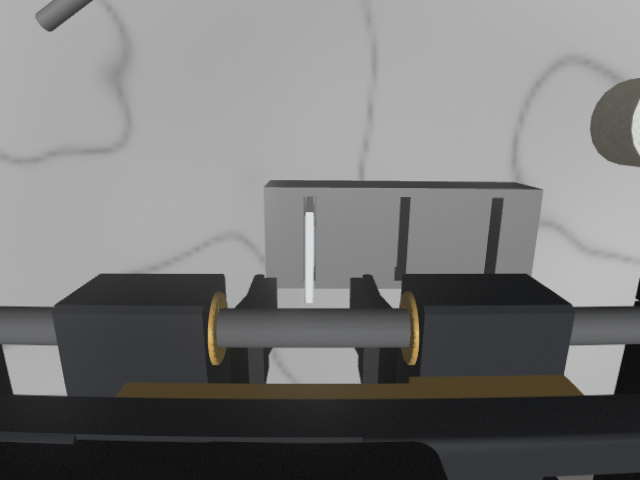

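Aligned on the last card (309,250). Grip and lift.

Emit:
step_arm --series '[{"ax": 0,"ay": 0,"az": 0,"x": 0,"y": 0,"z": -0.03,"claw": 35},{"ax": 0,"ay": 0,"az": 0,"x": 0,"y": 0,"z": -0.06,"claw": 35},{"ax": 0,"ay": 0,"az": 0,"x": 0,"y": 0,"z": -0.085,"claw": 35},{"ax": 0,"ay": 0,"az": 0,"x": 0,"y": 0,"z": -0.102,"claw": 35},{"ax": 0,"ay": 0,"az": 0,"x": 0,"y": 0,"z": -0.102,"claw": 35},{"ax": 0,"ay": 0,"az": 0,"x": 0,"y": 0,"z": -0.102,"claw": 0},{"ax": 0,"ay": 0,"az": 0,"x": 0,"y": 0,"z": -0.102,"claw": 0},{"ax": 0,"ay": 0,"az": 0,"x": 0,"y": 0,"z": -0.102,"claw": 0},{"ax": 0,"ay": 0,"az": 0,"x": 0,"y": 0,"z": -0.102,"claw": 0},{"ax": 0,"ay": 0,"az": 0,"x": 0,"y": 0,"z": -0.102,"claw": 0}]'

```text
time_s: 19.8
tool_pos: [0.4464, -0.3481, 0.0643]
tool_rot: [179.9, 0.0, 87.0]
force: [-0.7, 0.8, 4.1]
grip_width: 0.0048
```

Emit:
step_arm --series '[{"ax": 0,"ay": 0,"az": 0,"x": 0,"y": 0,"z": 0.02,"claw": 0},{"ax": 0,"ay": 0,"az": 0,"x": 0,"y": 0,"z": 0.04,"claw": 0},{"ax": 0,"ay": 0,"az": 0,"x": 0,"y": 0,"z": 0.07,"claw": 0},{"ax": 0,"ay": 0,"az": 0,"x": 0,"y": 0,"z": 0.1,"claw": 0},{"ax": 0,"ay": 0,"az": 0,"x": 0,"y": 0,"z": 0.14,"claw": 0},{"ax": 0,"ay": 0,"az": 0,"x": 0,"y": 0,"z": 0.17,"claw": 0},{"ax": 0,"ay": 0,"az": 0,"x": 0,"y": 0,"z": 0.17,"claw": 0}]'

```text
time_s: 20.5
tool_pos: [0.4476, -0.3499, 0.2379]
tool_rot: [179.6, 0.2, 87.0]
force: [0.7, -0.6, -0.9]
grip_width: 0.0053
```

Emit:
step_arm --series '[{"ax": 0,"ay": 0,"az": 3,"x": 0.007,"y": 0.45,"z": 0,"claw": 0},{"ax": 0,"ay": 0,"az": 3,"x": 0.007,"y": 0.45,"z": 0,"claw": 0},{"ax": 0,"ay": 0,"az": 3,"x": 0.007,"y": 0.45,"z": 0,"claw": 0},{"ax": 0,"ay": 0,"az": 3,"x": 0.007,"y": 0.45,"z": 0,"claw": 0},{"ax": 0,"ay": 0,"az": 3,"x": 0.007,"y": 0.45,"z": 0,"claw": 0},{"ax": 0,"ay": 0,"az": 3,"x": 0.007,"y": 0.45,"z": 0,"claw": 0},{"ax": 0,"ay": 0,"az": 3,"x": 0.007,"y": 0.45,"z": 0,"claw": 0},{"ax": 0,"ay": 0,"az": 3,"x": 0.007,"y": 0.45,"z": 0,"claw": 0},{"ax": 0,"ay": 0,"az": 3,"x": 0.007,"y": 0.45,"z": 0,"claw": 0},{"ax": 0,"ay": 0,"az": 3,"x": 0.007,"y": 0.45,"z": 0,"claw": 0},{"ax": 0,"ay": 0,"az": 3,"x": 0.007,"y": 0.45,"z": 0,"claw": 0}]'

```text
time_s: 21.6
tool_pos: [0.4524, 0.1027, 0.2326]
tool_rot: [-179.9, 0.1, 90.2]
force: [0.3, -1.2, -0.1]
grip_width: 0.0047
```

Emit:
step_arm --series '[{"ax": 0,"ay": 0,"az": 0,"x": 0,"y": 0.238,"z": -0.04,"claw": 0},{"ax": 0,"ay": 0,"az": 0,"x": 0,"y": 0.238,"z": -0.04,"claw": 0},{"ax": 0,"ay": 0,"az": 0,"x": 0,"y": 0.238,"z": -0.04,"claw": 0},{"ax": 0,"ay": 0,"az": 0,"x": 0,"y": 0.238,"z": -0.04,"claw": 0},{"ax": 0,"ay": 0,"az": 0,"x": 0,"y": 0.238,"z": -0.04,"claw": 0},{"ax": 0,"ay": 0,"az": 0,"x": 0,"y": 0.238,"z": -0.04,"claw": 0},{"ax": 0,"ay": 0,"az": 0,"x": 0,"y": 0.238,"z": -0.04,"claw": 0},{"ax": 0,"ay": 0,"az": 0,"x": 0,"y": 0.238,"z": -0.04,"claw": 0},{"ax": 0,"ay": 0,"az": 0,"x": 0,"y": 0.238,"z": -0.04,"claw": 0}]'

```text
time_s: 22.5
tool_pos: [0.4541, 0.3378, 0.1941]
tool_rot: [180.0, -0.0, 89.8]
force: [0.1, -0.2, -0.3]
grip_width: 0.0052
```

```bash
python3 -c "
from h import *
snap('wrist','w13')"
```

```text
w13 t 22.5 [0.4541 0.3378 0.1941] [ 1.7997e+02 -2.0000e-02  8.9830e+01] 0.0052
```

View pics/w13.png

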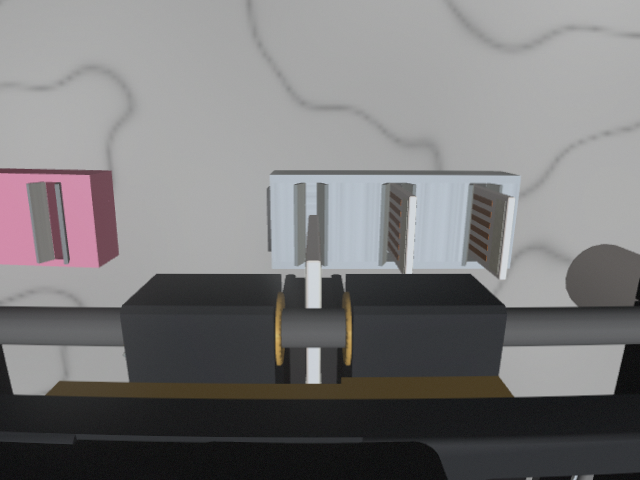

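Emit:
step_arm --series '[{"ax": 0,"ay": 0,"az": 0,"x": 0,"y": 0,"z": -0.04,"claw": 0},{"ax": 0,"ay": 0,"az": 0,"x": 0,"y": 0,"z": -0.07,"claw": 0},{"ax": 0,"ay": 0,"az": 0,"x": 0,"y": 0,"z": -0.085,"claw": 0},{"ax": 0,"ay": 0,"az": 0,"x": 0,"y": 0,"z": -0.1,"claw": 0},{"ax": 0,"ay": 0,"az": 0,"x": 0,"y": 0,"z": -0.11,"claw": 0},{"ax": 0,"ay": 0,"az": 0,"x": 0,"y": 0,"z": -0.118,"claw": 0},{"ax": 0,"ay": 0,"az": 0,"x": 0,"y": 0,"z": -0.127,"claw": 0},{"ax": 0,"ay": 0,"az": 0,"x": 0,"y": 0,"z": -0.127,"claw": 0},{"ax": 0,"ay": 0,"az": 0,"x": 0,"y": 0,"z": -0.127,"claw": 0}]'

```text
time_s: 23.45
tool_pos: [0.4532, 0.3403, 0.0668]
tool_rot: [180.0, -0.0, 90.0]
force: [-0.6, -1.3, 0.4]
grip_width: 0.0051
```

Emit:
step_arm --series '[{"ax": 0,"ay": 0,"az": 0,"x": 0,"y": 0,"z": -0.001,"claw": 30},{"ax": 0,"ay": 0,"az": 0,"x": 0,"y": 0,"z": -0.001,"claw": 30},{"ax": 0,"ay": 0,"az": 0,"x": 0,"y": 0,"z": -0.001,"claw": 30},{"ax": 0,"ay": 0,"az": 0,"x": 0,"y": 0,"z": -0.001,"claw": 30},{"ax": 0,"ay": 0,"az": 0,"x": 0,"y": 0,"z": 0.03,"claw": 30},{"ax": 0,"ay": 0,"az": 0,"x": 0,"y": 0,"z": 0.07,"claw": 30},{"ax": 0,"ay": 0,"az": 0,"x": 0,"y": 0,"z": 0.11,"claw": 30},{"ax": 0,"ay": 0,"az": 0,"x": 0,"y": 0,"z": 0.14,"claw": 100},{"ax": 0,"ay": 0,"az": 0,"x": 0,"y": 0,"z": 0.14,"claw": 100}]'

```text
time_s: 24.35
tool_pos: [0.4554, 0.3418, 0.2118]
tool_rot: [179.6, -0.4, 90.0]
force: [0.4, 0.2, -0.0]
grip_width: 0.0351
```

```bash
python3 -c "
from h import *
snap('wrist','w14'); o,im=snap('top','t14')
import meas; meas.jars(im)"
```

```text
w14 t 24.35 [0.4554 0.3418 0.2118] [179.63  -0.39  90.03] 0.0351
t14 t 24.4 [0.4542 0.341  0.2091] [179.8   -0.22  90.04] 0.0387
dark [252 205 123  16 993] (313.0, 208.46665954589844) 61.09852600097656
 c [ 0.5433 -0.0076  0.064 ] strip [-0.0505  0.0111  0.    ] yaw 167.6 5075
dark [351 235  20  19 232] (360.69659423828125, 244.025634765625) 9.705970764160156
 c [ 0.4599 -0.1128  0.064 ] strip [-0.0111 -0.0041  0.    ] yaw -160.0 47
dark [288 250  20  19 230] (297.4787292480469, 258.7978820800781) 9.554753303527832
 c [0.4287 0.0285 0.064 ] strip [0.0106 0.0076 0.    ] yaw 35.5 38
dark [279 308  18  18 251] (287.3232116699219, 316.8149108886719) 8.973092079162598
 c [0.30152886 0.0517238  0.064     ] no strip
```

View pics/w14.png

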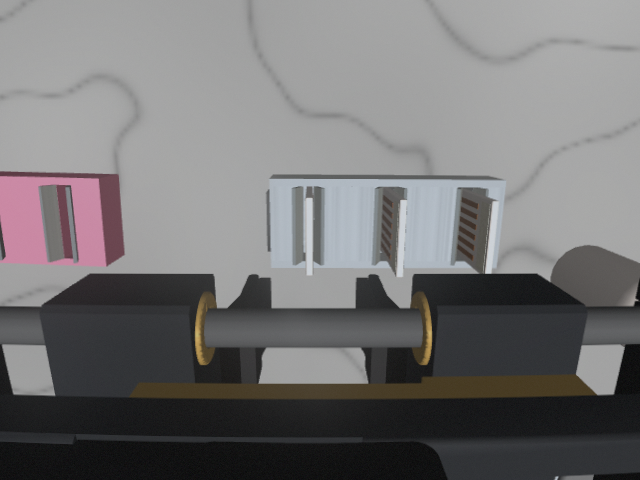

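View pics/t14.png

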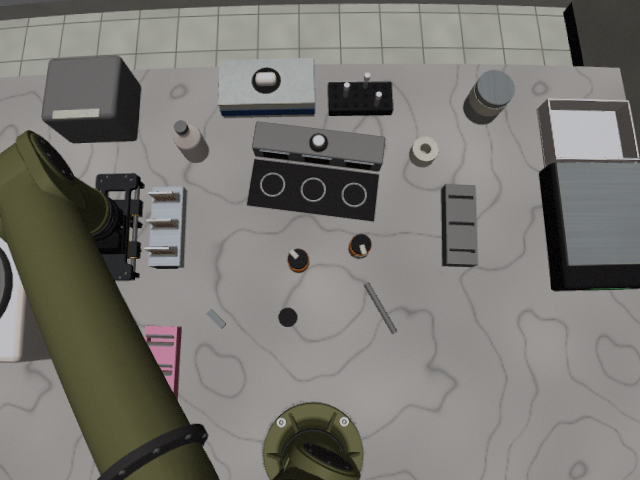

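Emit:
step_arm --series '[{"ax": 0,"ay": 0,"az": 0,"x": 0.047,"y": -0.4,"z": 0.115,"claw": 100},{"ax": 0,"ay": 0,"az": 0,"x": 0.047,"y": -0.4,"z": 0.115,"claw": 100},{"ax": 0,"ay": 0,"az": 0,"x": 0.047,"y": -0.4,"z": 0.115,"claw": 100},{"ax": 0,"ay": 0,"az": 0,"x": 0.047,"y": -0.4,"z": 0.115,"claw": 100},{"ax": 0,"ay": 0,"az": 0,"x": 0.047,"y": -0.4,"z": 0.115,"claw": 100},{"ax": 0,"ay": 0,"az": 0,"x": 0.047,"y": -0.4,"z": 0.115,"claw": 100},{"ax": 0,"ay": 0,"az": 0,"x": 0.047,"y": -0.4,"z": 0.115,"claw": 100},{"ax": 0,"ay": 0,"az": 0,"x": 0.047,"y": -0.4,"z": 0.115,"claw": 100},{"ax": 0,"ay": 0,"az": 0,"x": 0.047,"y": -0.4,"z": 0.115,"claw": 100},{"ax": 0,"ay": 0,"az": 0,"x": 0.047,"y": -0.4,"z": 0.115,"claw": 100},{"ax": 0,"ay": 0,"az": 0,"x": 0.047,"y": -0.4,"z": 0.115,"claw": 100},{"ax": 0,"ay": 0,"az": 0,"x": 0.047,"y": -0.4,"z": 0.115,"claw": 100}]'

```text
time_s: 25.65
tool_pos: [0.4995, -0.0578, 0.3203]
tool_rot: [-179.9, 0.0, 90.2]
force: [-0.1, 0.3, -1.2]
grip_width: 0.0869
```

```bash
python3 -c "
from h import *
snap('wrist','w15')"
```

```text
w15 t 25.65 [ 0.4995 -0.0578  0.3203] [-1.7987e+02  1.0000e-02  9.0220e+01] 0.0869
```

View pics/w15.png

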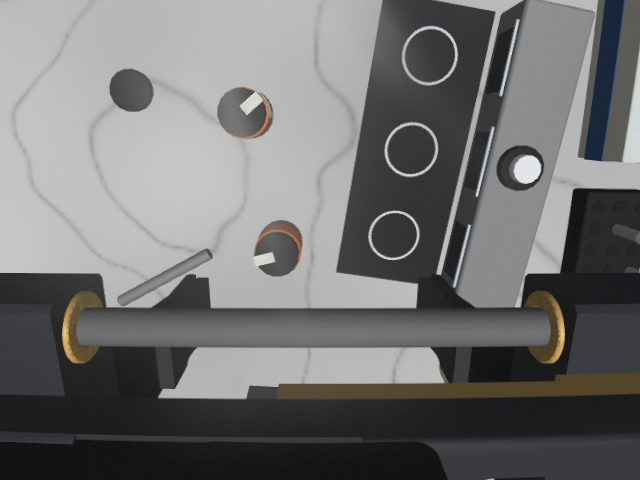

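```bash
cat > wj.py <<'E'
from meas import *
def wrings(o,im,box=(340,15,480,268)):
    i=im.astype(int); m=crop(i.min(2)>150,*box); P=[]
    for s,c,k in comps(m,60):
        if 45<s[2]<80 and 45<s[3]<80:
            e=cv2.fitEllipse(np.argwhere(k)[:,::-1].astype(np.float32)); p=onz('wrist',[e[0]],0,o)[0]; print('ring',np.round(e[0],1),p.round(4)); P.append(p)
    return P
def wjars(o,im,boxes):
    i=im.astype(int)
    for bx in boxes:
        blk=crop((i.max(2)<95)&(i.max(2)-i.min(2)<22),*bx)
        s,c,k=max(comps(blk,100),key=lambda t:t[0][4])
        cnt=max(cv2.findContours(k.astype(np.uint8),0,2)[0],key=cv2.contourArea); h=cv2.convexHull(cnt)
        e=cv2.fitEllipse(h); ct=onz('wrist',[e[0]],.064,o)[0]
        hm=np.zeros(i.shape[:2],np.uint8); cv2.ellipse(hm,e,1,-1)
        st=crop((i.min(2)>140),*bx)&(hm>0)
        p=np.argwhere(st)[:,::-1].astype(np.float32)
        q=onz('wrist',p,.064,o)[:,:2]; v=np.linalg.svd(q-q.mean(0))[2][0]; d=q.mean(0)-ct[:2]
        if v@d<0: v=-v
        print('jar px',np.round(e[0],1),np.round(e[1],1),'c',ct.round(4),'r',round(np.linalg.norm(onz('wrist',[(e[0][0]+e[1][0]/2,e[0][1])],.064,o)[0]-ct),4),'yaw c',np.degrees(np.arctan2(d[1],d[0])).round(1),'axis',np.degrees(np.arctan2(v[1],v[0])).round(1),len(p))
E
python3 - <<'E'
from wj import *
o,im=load('w15')
P=wrings(o,im); d=P[0]-P[-1]; print('scanner yaw',np.degrees(np.arctan2(d[1],d[0]))-90)
wjars(o,im,[(205,75,290,150),(245,210,320,285)])
print('button',onz('wrist',[(527,169)],.07,o))
save('c6',im[70:285,200:325],3)
E
```

```text
ring [429.4  55.2] [0.6233 0.0916 0.    ]
ring [410.9 149. ] [ 0.6089 -0.0073  0.    ]
ring [393.5 234.9] [ 0.5944 -0.1064  0.    ]
scanner yaw -8.317792565556118
jar px [256.2 117.8] [16.4 30.9] c [0.4454 0.0237 0.064 ] r 0.0078 yaw c 97.1 axis 40.1 21
jar px [276.8 253.7] [43.2 43.7] c [ 0.4627 -0.111   0.064 ] r 0.0222 yaw c -157.4 axis -165.8 190
button [[ 0.70799947 -0.02214771  0.07      ]]
```

View pics/c6.png

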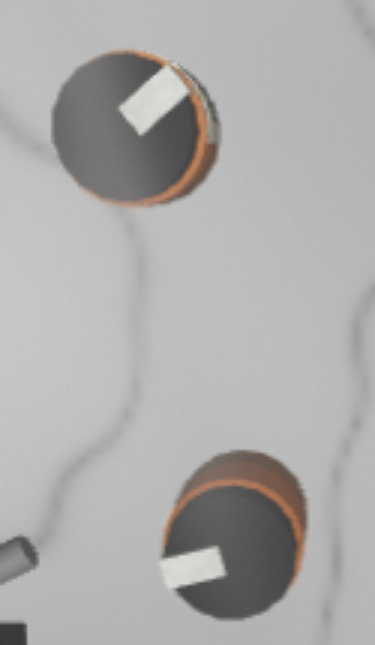

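```bash
python3 - <<'E'
from h import *
o,im=load('w15')
g=lambda x,y: onz('wrist',[(x/3+199.7,y/3+69.7)],.064,o)[0]
c=g(125,128); 
for s in [((130,118),(178,80))]:
    a,b=g(*s[0]),g(*s[1]); d=b-a; e=b-c; print(c,np.degrees(np.arctan2(d[1],d[0])),np.degrees(np.arctan2(e[1],e[0])))
a,b=g(222,561),g(163,574); d=b-a; print('j2',np.degrees(np.arctan2(d[1],d[0])))
E
```

```text
[0.43143526 0.02870194 0.064     ] 36.62547111774822 40.301674520831455
j2 -166.8026974622481
```

Emit:
step_arm --series '[{"ax": 0,"ay": 0,"az": -74,"x": -0.037,"y": -0.0505,"z": -0.18,"claw": 100},{"ax": 0,"ay": 0,"az": -74,"x": -0.037,"y": -0.0505,"z": -0.18,"claw": 100},{"ax": 0,"ay": 0,"az": -74,"x": -0.037,"y": -0.0505,"z": -0.18,"claw": 100},{"ax": 0,"ay": 0,"az": -74,"x": -0.037,"y": -0.0505,"z": -0.18,"claw": 100},{"ax": 0,"ay": 0,"az": -74,"x": -0.037,"y": -0.0505,"z": -0.18,"claw": 100},{"ax": 0,"ay": 0,"az": -74,"x": -0.037,"y": -0.0505,"z": -0.18,"claw": 100},{"ax": 0,"ay": 0,"az": -74,"x": -0.037,"y": -0.0505,"z": -0.18,"claw": 100},{"ax": 0,"ay": 0,"az": -74,"x": -0.037,"y": -0.0505,"z": -0.18,"claw": 100},{"ax": 0,"ay": 0,"az": -74,"x": -0.037,"y": -0.0505,"z": -0.18,"claw": 100},{"ax": 0,"ay": 0,"az": -74,"x": -0.037,"y": -0.0505,"z": -0.18,"claw": 100},{"ax": 0,"ay": 0,"az": -74,"x": -0.037,"y": -0.0505,"z": -0.18,"claw": 100}]'

```text
time_s: 26.8
tool_pos: [0.4629, -0.1094, 0.1412]
tool_rot: [-180.0, 0.0, 16.3]
force: [-0.0, -0.1, -0.2]
grip_width: 0.0869
```

```bash
python3 -c "
from h import *
o,im=snap('wrist','w16'); print(o['qpos']); snap('scene','s16')"
```

```text
w16 t 26.8 [ 0.4629 -0.1094  0.1412] [-1.7999e+02  4.0000e-02  1.6270e+01] 0.0869
[-41.19350352  -0.52615853  51.78369287 115.13410848   0.46867026
  65.23274199 -63.33365958]
s16 t 26.85 [ 0.4629 -0.1096  0.1413] [-1.800e+02  3.000e-02  1.624e+01] 0.0873
```

View pics/w16.png

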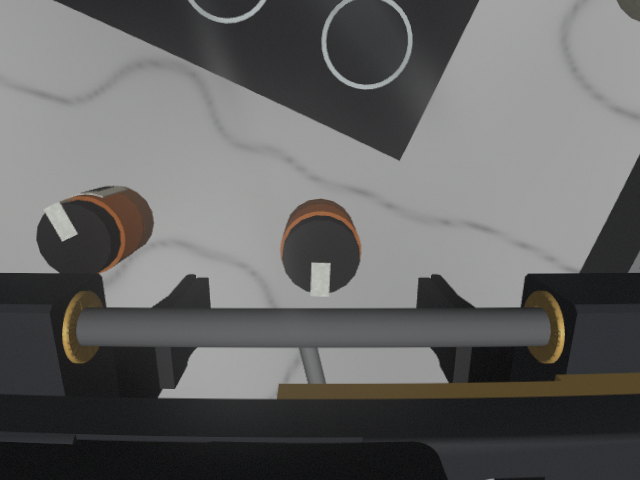

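View pics/s16.png

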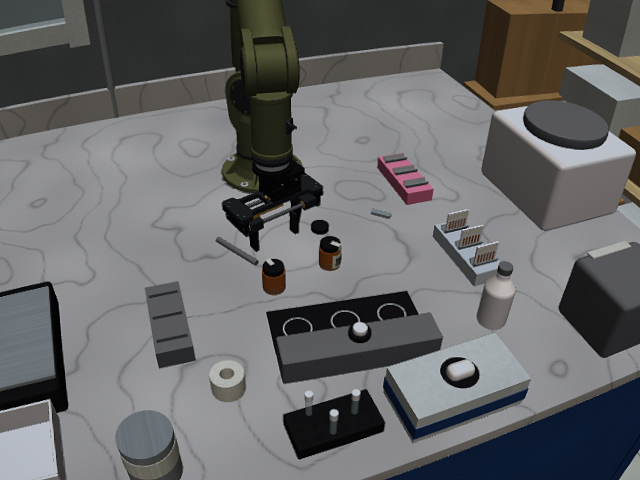

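```bash
python3 - <<'E'
from wj import *
o,im=load('w16')
wjars(o,im,[(275,205,370,300)])
s=[(320,265),(320,296)]; q=onz('wrist',s,.064,o); d=q[1]-q[0]; print(np.degrees(np.arctan2(d[1],d[0])))
E
```

```text
jar px [320.6 254.4] [77.1 78.3] c [ 0.464  -0.1127  0.064 ] r 0.0223 yaw c -164.9 axis -165.8 575
-163.45260325262205
```

Emit:
step_arm --series '[{"ax": 0,"ay": 0,"az": 0,"x": 0.001,"y": -0.003,"z": -0.03,"claw": 100},{"ax": 0,"ay": 0,"az": 0,"x": 0.001,"y": -0.003,"z": -0.06,"claw": 100},{"ax": 0,"ay": 0,"az": 0,"x": 0.001,"y": -0.003,"z": -0.09,"claw": 100},{"ax": 0,"ay": 0,"az": 0,"x": 0.001,"y": -0.003,"z": -0.117,"claw": 100},{"ax": 0,"ay": 0,"az": 0,"x": 0.001,"y": -0.003,"z": -0.117,"claw": 100},{"ax": 0,"ay": 0,"az": 0,"x": 0.001,"y": -0.003,"z": -0.117,"claw": 40},{"ax": 0,"ay": 0,"az": 0,"x": 0.001,"y": -0.003,"z": -0.117,"claw": 40},{"ax": 0,"ay": 0,"az": 0,"x": 0.001,"y": -0.003,"z": -0.117,"claw": 40},{"ax": 0,"ay": 0,"az": 0,"x": 0.001,"y": -0.003,"z": -0.117,"claw": 40},{"ax": 0,"ay": 0,"az": 0,"x": 0.001,"y": -0.003,"z": -0.117,"claw": 40}]' --squeeze 20

```text
time_s: 27.9
tool_pos: [0.4646, -0.1132, 0.0253]
tool_rot: [-180.0, -0.1, 16.1]
force: [0.3, -0.3, 0.5]
grip_width: 0.055
```

Emit:
step_arm --series '[{"ax": 0,"ay": 0,"az": 0,"x": 0,"y": 0,"z": 0,"claw": 40},{"ax": 0,"ay": 0,"az": 0,"x": 0,"y": 0,"z": 0,"claw": 40},{"ax": 0,"ay": 0,"az": 0,"x": 0,"y": 0,"z": 0,"claw": 40}]'

```text
time_s: 28.2
tool_pos: [0.4644, -0.1133, 0.025]
tool_rot: [-180.0, -0.0, 16.1]
force: [-0.3, 0.3, 6.0]
grip_width: 0.0495
```

Emit:
step_arm --series '[{"ax": 0,"ay": 0,"az": 0,"x": 0,"y": 0,"z": 0.03,"claw": 40},{"ax": 0,"ay": 0,"az": 0,"x": 0,"y": 0,"z": 0.06,"claw": 40},{"ax": 0,"ay": 0,"az": 80,"x": 0.06,"y": 0.004,"z": 0.08,"claw": 40},{"ax": 0,"ay": 0,"az": 80,"x": 0.06,"y": 0.004,"z": 0.08,"claw": 40},{"ax": 0,"ay": 0,"az": 80,"x": 0.06,"y": 0.004,"z": 0.08,"claw": 40},{"ax": 0,"ay": 0,"az": 80,"x": 0.06,"y": 0.004,"z": 0.08,"claw": 40},{"ax": 0,"ay": 0,"az": 80,"x": 0.06,"y": 0.004,"z": 0.08,"claw": 40},{"ax": 0,"ay": 0,"az": 80,"x": 0.06,"y": 0.004,"z": 0.08,"claw": 40},{"ax": 0,"ay": 0,"az": 80,"x": 0.06,"y": 0.004,"z": 0.08,"claw": 40},{"ax": 0,"ay": 0,"az": 80,"x": 0.06,"y": 0.004,"z": 0.08,"claw": 40},{"ax": 0,"ay": 0,"az": 80,"x": 0.06,"y": 0.004,"z": 0.08,"claw": 40},{"ax": 0,"ay": 0,"az": 80,"x": 0.06,"y": 0.004,"z": 0.08,"claw": 40}]'

```text
time_s: 29.4
tool_pos: [0.5234, -0.1094, 0.1039]
tool_rot: [-179.9, -0.0, 96.3]
force: [1.1, 0.5, -1.8]
grip_width: 0.0496
```

Emit:
step_arm --series '[{"ax": 0,"ay": 0,"az": 76,"x": 0.07,"y": 0.003,"z": 0,"claw": 40},{"ax": 0,"ay": 0,"az": 76,"x": 0.07,"y": 0.003,"z": 0,"claw": 40},{"ax": 0,"ay": 0,"az": 76,"x": 0.07,"y": 0.003,"z": 0,"claw": 40},{"ax": 0,"ay": 0,"az": 76,"x": 0.07,"y": 0.003,"z": 0,"claw": 40},{"ax": 0,"ay": 0,"az": 76,"x": 0.07,"y": 0.003,"z": 0,"claw": 40},{"ax": 0,"ay": 0,"az": 76,"x": 0.07,"y": 0.003,"z": 0,"claw": 40},{"ax": 0,"ay": 0,"az": 76,"x": 0.07,"y": 0.003,"z": 0,"claw": 40},{"ax": 0,"ay": 0,"az": 76,"x": 0.07,"y": 0.003,"z": 0,"claw": 40},{"ax": 0,"ay": 0,"az": 76,"x": 0.07,"y": 0.003,"z": 0,"claw": 40},{"ax": 0,"ay": 0,"az": 76,"x": 0.07,"y": 0.003,"z": 0,"claw": 40},{"ax": 0,"ay": 0,"az": 76,"x": 0.07,"y": 0.003,"z": 0,"claw": 40}]'

```text
time_s: 30.5
tool_pos: [0.5936, -0.1064, 0.104]
tool_rot: [180.0, -0.1, 171.9]
force: [-0.5, 1.0, -0.9]
grip_width: 0.0488
```

```bash
python3 -c "
from h import *
o,im=snap('wrist','w17'); print(o['qpos'],o['joint_velocities'].round(1)); snap('top','t17')"
```

```text
w17 t 30.5 [ 0.5936 -0.1064  0.104 ] [ 1.8000e+02 -5.0000e-02  1.7186e+02] 0.0488
[-15.22014787  19.22196888  27.46405334  99.54085099  -9.75281825
  63.65471412  97.14785753] [-0.4 -0.1  0.4 -0.1  0.   0.1  0.2]
t17 t 30.55 [ 0.5937 -0.1064  0.1042] [-1.8000e+02 -4.0000e-02  1.7188e+02] 0.0496
```

View pics/w17.png

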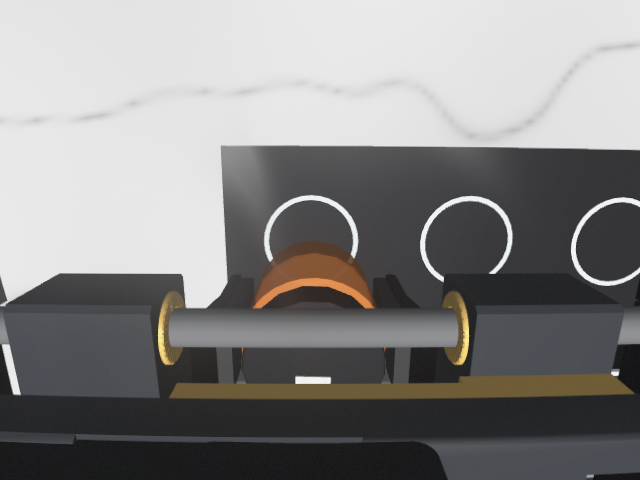

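View pics/t17.png

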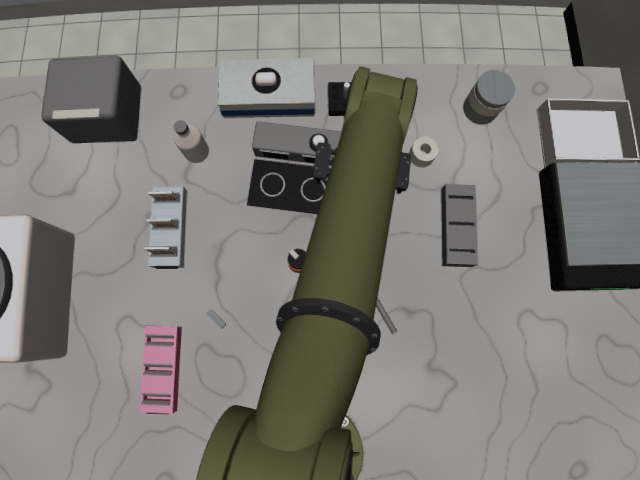

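Emit:
step_arm --series '[{"ax": 0,"ay": 0,"az": 0,"x": 0.001,"y": 0,"z": -0.03,"claw": 40},{"ax": 0,"ay": 0,"az": 0,"x": 0.001,"y": 0,"z": -0.055,"claw": 40},{"ax": 0,"ay": 0,"az": 0,"x": 0.001,"y": 0,"z": -0.07,"claw": 40},{"ax": 0,"ay": 0,"az": 0,"x": 0.001,"y": 0,"z": -0.079,"claw": 40},{"ax": 0,"ay": 0,"az": 0,"x": 0.001,"y": 0,"z": -0.079,"claw": 40},{"ax": 0,"ay": 0,"az": 0,"x": 0.001,"y": 0,"z": -0.079,"claw": 40}]'

```text
time_s: 31.2
tool_pos: [0.5957, -0.1066, 0.0261]
tool_rot: [-180.0, 0.1, 172.0]
force: [0.4, -0.0, -1.3]
grip_width: 0.0494
```

Emit:
step_arm --series '[{"ax": 0,"ay": 0,"az": 0,"x": 0,"y": 0,"z": 0,"claw": 85},{"ax": 0,"ay": 0,"az": 0,"x": 0,"y": 0,"z": 0,"claw": 85},{"ax": 0,"ay": 0,"az": 0,"x": 0,"y": 0,"z": 0,"claw": 85},{"ax": 0,"ay": 0,"az": 0,"x": 0,"y": 0,"z": 0,"claw": 85},{"ax": 0,"ay": 0,"az": 0,"x": 0,"y": 0,"z": 0.03,"claw": 85},{"ax": 0,"ay": 0,"az": 0,"x": 0,"y": 0,"z": 0.07,"claw": 85},{"ax": 0,"ay": 0,"az": 0,"x": 0,"y": 0,"z": 0.1,"claw": 85},{"ax": 0,"ay": 0,"az": 0,"x": 0,"y": 0,"z": 0.12,"claw": 85}]'

```text
time_s: 32.0
tool_pos: [0.5961, -0.1067, 0.1485]
tool_rot: [180.0, 0.2, 172.0]
force: [0.4, 0.5, 0.0]
grip_width: 0.0739
```

```bash
python3 -c "
from h import *
o,im=snap('wrist','w18')"
```

```text
w18 t 32.0 [ 0.5961 -0.1067  0.1485] [179.97   0.21 172.03] 0.0739
```

View pics/w18.png

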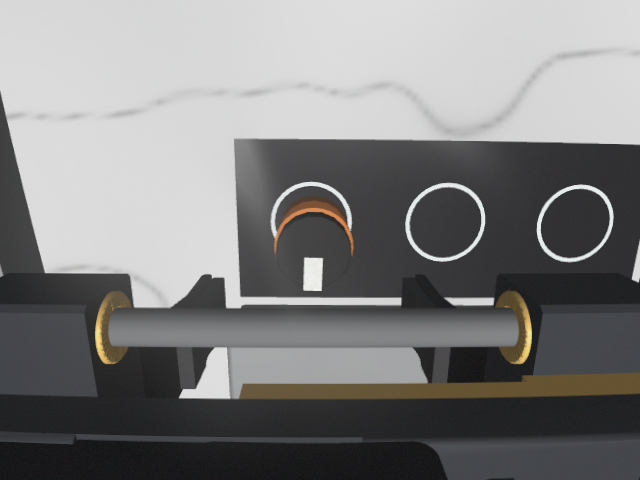

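Emit:
step_arm --series '[{"ax": 0,"ay": 0,"az": -80,"x": -0.09,"y": 0.07,"z": 0.03,"claw": 100},{"ax": 0,"ay": 0,"az": -80,"x": -0.09,"y": 0.07,"z": 0.03,"claw": 100},{"ax": 0,"ay": 0,"az": -80,"x": -0.09,"y": 0.07,"z": 0.03,"claw": 100},{"ax": 0,"ay": 0,"az": -80,"x": -0.09,"y": 0.07,"z": 0.03,"claw": 100},{"ax": 0,"ay": 0,"az": -80,"x": -0.09,"y": 0.07,"z": 0.03,"claw": 100},{"ax": 0,"ay": 0,"az": -80,"x": -0.09,"y": 0.07,"z": 0.03,"claw": 100},{"ax": 0,"ay": 0,"az": -80,"x": -0.09,"y": 0.07,"z": 0.03,"claw": 100},{"ax": 0,"ay": 0,"az": -80,"x": -0.09,"y": 0.07,"z": 0.03,"claw": 100},{"ax": 0,"ay": 0,"az": -80,"x": -0.09,"y": 0.07,"z": 0.03,"claw": 100},{"ax": 0,"ay": 0,"az": -80,"x": -0.09,"y": 0.07,"z": 0.03,"claw": 100}]'

```text
time_s: 33.05
tool_pos: [0.5048, -0.0364, 0.1752]
tool_rot: [-180.0, -0.0, 91.8]
force: [0.2, -0.0, -1.2]
grip_width: 0.0871
```

Emit:
step_arm --series '[{"ax": 0,"ay": 0,"az": -55,"x": -0.075,"y": 0.065,"z": -0.03,"claw": 100},{"ax": 0,"ay": 0,"az": -55,"x": -0.075,"y": 0.065,"z": -0.03,"claw": 100},{"ax": 0,"ay": 0,"az": -55,"x": -0.075,"y": 0.065,"z": -0.03,"claw": 100},{"ax": 0,"ay": 0,"az": -55,"x": -0.075,"y": 0.065,"z": -0.03,"claw": 100},{"ax": 0,"ay": 0,"az": -55,"x": -0.075,"y": 0.065,"z": -0.03,"claw": 100},{"ax": 0,"ay": 0,"az": -55,"x": -0.075,"y": 0.065,"z": -0.03,"claw": 100},{"ax": 0,"ay": 0,"az": -55,"x": -0.075,"y": 0.065,"z": -0.03,"claw": 100},{"ax": 0,"ay": 0,"az": -55,"x": -0.075,"y": 0.065,"z": -0.03,"claw": 100}]'

```text
time_s: 33.85
tool_pos: [0.4298, 0.0286, 0.1453]
tool_rot: [-180.0, 0.0, 37.0]
force: [-0.3, -0.0, -0.1]
grip_width: 0.0871
```

```bash
python3 -c "
from h import *
o,im=snap('wrist','w19'); print(o['qpos'])"
```

```text
w19 t 33.85 [0.4298 0.0286 0.1453] [-1.800e+02  1.000e-02  3.703e+01] 0.0871
[-30.44860457  -5.99430648  22.03175235 119.53207241   2.45577849
  66.05590857 -62.49787585]
```

View pics/w19.png

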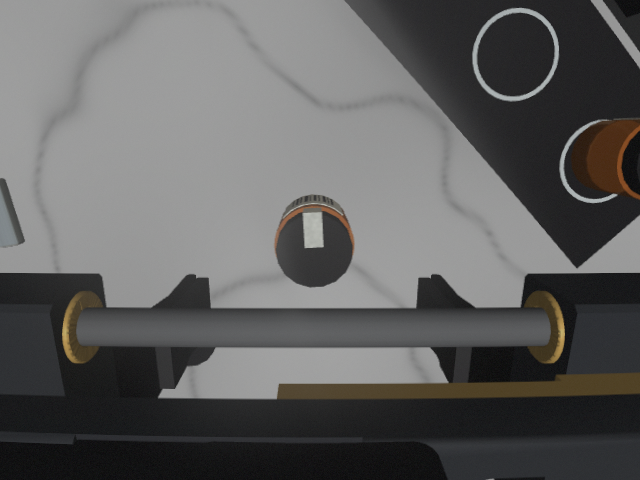

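```bash
python3 - <<'E'
from wj import *
o,im=load('w19')
wjars(o,im,[(270,200,360,292)])
q=onz('wrist',[(314.5,247),(312.5,212)],.064,o); d=q[1]-q[0]; print(np.degrees(np.arctan2(d[1],d[0])))
E
```

```text
jar px [313.9 248.5] [75.9 77.1] c [0.4322 0.0302 0.064 ] r 0.0223 yaw c 40.3 axis 40.9 653
40.24616516303019
```

Emit:
step_arm --series '[{"ax": 0,"ay": 0,"az": 3,"x": 0.002,"y": 0.0015,"z": -0.03,"claw": 100},{"ax": 0,"ay": 0,"az": 3,"x": 0.002,"y": 0.0015,"z": -0.06,"claw": 100},{"ax": 0,"ay": 0,"az": 3,"x": 0.002,"y": 0.0015,"z": -0.09,"claw": 100},{"ax": 0,"ay": 0,"az": 3,"x": 0.002,"y": 0.0015,"z": -0.12,"claw": 100},{"ax": 0,"ay": 0,"az": 3,"x": 0.002,"y": 0.0015,"z": -0.12,"claw": 100},{"ax": 0,"ay": 0,"az": 3,"x": 0.002,"y": 0.0015,"z": -0.12,"claw": 40},{"ax": 0,"ay": 0,"az": 3,"x": 0.002,"y": 0.0015,"z": -0.12,"claw": 40},{"ax": 0,"ay": 0,"az": 3,"x": 0.002,"y": 0.0015,"z": -0.12,"claw": 40},{"ax": 0,"ay": 0,"az": 3,"x": 0.002,"y": 0.0015,"z": -0.12,"claw": 40},{"ax": 0,"ay": 0,"az": 3,"x": 0.002,"y": 0.0015,"z": -0.12,"claw": 40},{"ax": 0,"ay": 0,"az": 3,"x": 0.002,"y": 0.0015,"z": -0.12,"claw": 40},{"ax": 0,"ay": 0,"az": 3,"x": 0.002,"y": 0.0015,"z": -0.12,"claw": 40}]'

```text
time_s: 35.1
tool_pos: [0.4324, 0.0302, 0.026]
tool_rot: [180.0, -0.0, 40.0]
force: [-1.0, 0.6, 4.4]
grip_width: 0.0494
```

Emit:
step_arm --series '[{"ax": 0,"ay": 0,"az": 0,"x": 0,"y": 0,"z": 0.03,"claw": 40},{"ax": 0,"ay": 0,"az": 0,"x": 0,"y": 0,"z": 0.06,"claw": 40},{"ax": 0,"ay": 0,"az": -48.3,"x": 0.191,"y": 0.061,"z": 0.08,"claw": 40},{"ax": 0,"ay": 0,"az": -48.3,"x": 0.191,"y": 0.061,"z": 0.08,"claw": 40},{"ax": 0,"ay": 0,"az": -48.3,"x": 0.191,"y": 0.061,"z": 0.08,"claw": 40},{"ax": 0,"ay": 0,"az": -48.3,"x": 0.191,"y": 0.061,"z": 0.08,"claw": 40},{"ax": 0,"ay": 0,"az": -48.3,"x": 0.191,"y": 0.061,"z": 0.08,"claw": 40},{"ax": 0,"ay": 0,"az": -48.3,"x": 0.191,"y": 0.061,"z": 0.08,"claw": 40},{"ax": 0,"ay": 0,"az": -48.3,"x": 0.191,"y": 0.061,"z": 0.08,"claw": 40},{"ax": 0,"ay": 0,"az": -48.3,"x": 0.191,"y": 0.061,"z": 0.08,"claw": 40},{"ax": 0,"ay": 0,"az": -48.3,"x": 0.191,"y": 0.061,"z": 0.08,"claw": 40},{"ax": 0,"ay": 0,"az": -48.3,"x": 0.191,"y": 0.061,"z": 0.08,"claw": 40}]'

```text
time_s: 36.3
tool_pos: [0.6228, 0.0911, 0.1058]
tool_rot: [-180.0, -0.0, -8.2]
force: [-0.8, 0.1, -1.3]
grip_width: 0.0496
```

```bash
python3 -c "
from h import *
o,im=snap('wrist','w20'); print(o['qpos'])"
```

```text
w20 t 36.3 [0.6228 0.0911 0.1058] [-179.98   -0.     -8.21] 0.0496
[ -33.06538784   22.29002167   27.81508323   95.61269303  -11.29781398
   64.88398098 -100.40748073]
```

View pics/w20.png

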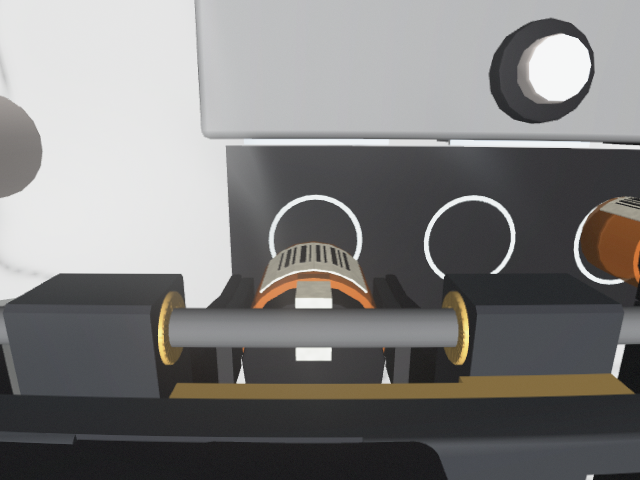

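Emit:
step_arm --series '[{"ax": 0,"ay": 0,"az": 0,"x": 0,"y": 0,"z": -0.03,"claw": 40},{"ax": 0,"ay": 0,"az": 0,"x": 0,"y": 0,"z": -0.055,"claw": 40},{"ax": 0,"ay": 0,"az": 0,"x": 0,"y": 0,"z": -0.07,"claw": 40},{"ax": 0,"ay": 0,"az": 0,"x": 0,"y": 0,"z": -0.079,"claw": 40},{"ax": 0,"ay": 0,"az": 0,"x": 0,"y": 0,"z": -0.08,"claw": 40},{"ax": 0,"ay": 0,"az": 0,"x": 0,"y": 0,"z": -0.08,"claw": 40}]'

```text
time_s: 36.95
tool_pos: [0.6237, 0.0912, 0.0262]
tool_rot: [-180.0, -0.1, -8.3]
force: [0.2, 0.2, -1.4]
grip_width: 0.0495
```

Emit:
step_arm --series '[{"ax": 0,"ay": 0,"az": 0,"x": 0,"y": 0,"z": 0,"claw": 85},{"ax": 0,"ay": 0,"az": 0,"x": 0,"y": 0,"z": 0,"claw": 85},{"ax": 0,"ay": 0,"az": 0,"x": 0,"y": 0,"z": 0,"claw": 85},{"ax": 0,"ay": 0,"az": 0,"x": 0,"y": 0,"z": 0,"claw": 85},{"ax": 0,"ay": 0,"az": 0,"x": 0,"y": 0,"z": 0.03,"claw": 85},{"ax": 0,"ay": 0,"az": 0,"x": 0,"y": 0,"z": 0.07,"claw": 85},{"ax": 0,"ay": 0,"az": 0,"x": 0,"y": 0,"z": 0.11,"claw": 85},{"ax": 0,"ay": 0,"az": 0,"x": 0,"y": 0,"z": 0.16,"claw": 85}]'

```text
time_s: 37.75
tool_pos: [0.6219, 0.091, 0.1859]
tool_rot: [179.9, 0.1, -8.3]
force: [1.6, 0.2, -0.1]
grip_width: 0.0737
```

```bash
python3 -c "
from h import *
o,im=snap('wrist','w21')"
```

```text
w21 t 37.75 [0.6219 0.091  0.1859] [ 1.7994e+02  1.4000e-01 -8.2600e+00] 0.0737
```

View pics/w21.png

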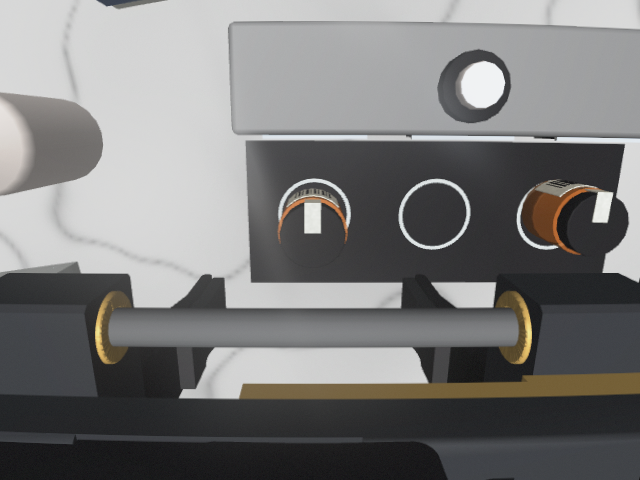

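Emit:
step_arm --series '[{"ax": 0,"ay": 0,"az": 0,"x": -0.09,"y": -0.09,"z": 0.09,"claw": 0},{"ax": 0,"ay": 0,"az": 0,"x": -0.09,"y": -0.09,"z": 0.09,"claw": 0},{"ax": 0,"ay": 0,"az": 0,"x": -0.09,"y": -0.09,"z": 0.09,"claw": 0},{"ax": 0,"ay": 0,"az": 0,"x": -0.09,"y": -0.09,"z": 0.09,"claw": 0},{"ax": 0,"ay": 0,"az": 0,"x": -0.09,"y": -0.09,"z": 0.09,"claw": 0},{"ax": 0,"ay": 0,"az": 0,"x": -0.09,"y": -0.09,"z": 0.09,"claw": 0},{"ax": 0,"ay": 0,"az": 0,"x": -0.09,"y": -0.09,"z": 0.09,"claw": 0}]'

```text
time_s: 38.5
tool_pos: [0.533, 0.0027, 0.2741]
tool_rot: [179.9, 0.1, -8.1]
force: [0.2, -0.0, -0.5]
grip_width: 0.0261
```

```bash
python3 -c "
from h import *
o,im=snap('wrist','w22');snap('scene','s22')"
```

```text
w22 t 38.5 [0.533  0.0027 0.2741] [ 1.7994e+02  1.3000e-01 -8.1200e+00] 0.0261
s22 t 38.55 [0.533  0.0025 0.2741] [ 1.7992e+02  1.3000e-01 -8.1400e+00] 0.0222
```

View pics/w22.png

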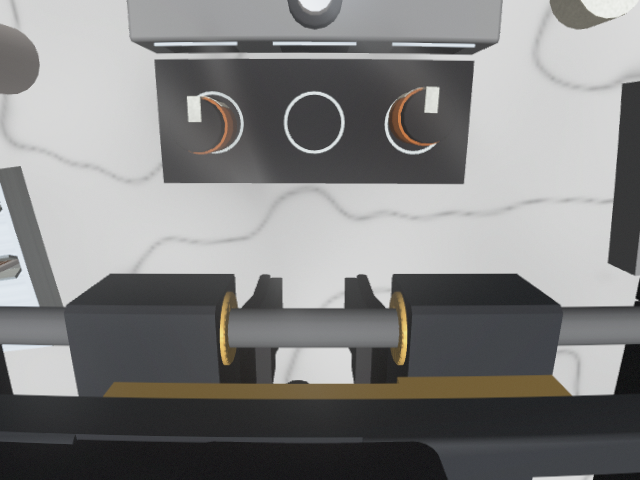

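View pics/s22.png

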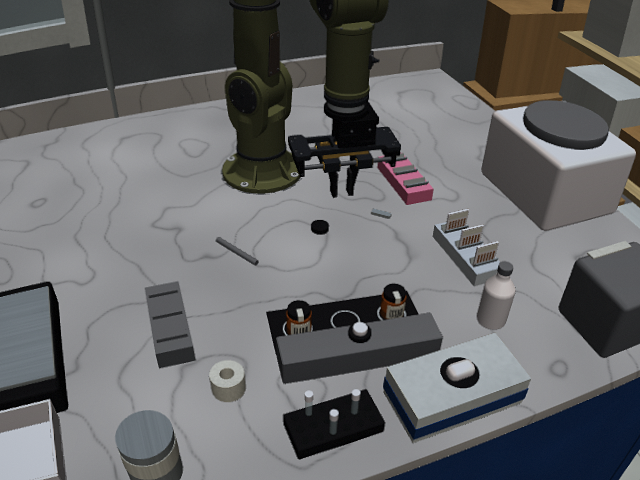

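Emit:
step_arm --series '[{"ax": 0,"ay": 0,"az": 0,"x": 0.1,"y": -0.015,"z": 0,"claw": 0},{"ax": 0,"ay": 0,"az": 0,"x": 0.171,"y": -0.022,"z": 0,"claw": 0},{"ax": 0,"ay": 0,"az": 0,"x": 0.171,"y": -0.022,"z": -0.05,"claw": 0},{"ax": 0,"ay": 0,"az": 0,"x": 0.171,"y": -0.022,"z": -0.12,"claw": 0},{"ax": 0,"ay": 0,"az": 0,"x": 0.171,"y": -0.022,"z": -0.12,"claw": 0},{"ax": 0,"ay": 0,"az": 0,"x": 0.171,"y": -0.022,"z": -0.12,"claw": 0},{"ax": 0,"ay": 0,"az": 0,"x": 0.171,"y": -0.022,"z": -0.12,"claw": 0},{"ax": 0,"ay": 0,"az": 0,"x": 0.171,"y": -0.022,"z": -0.12,"claw": 0}]'

```text
time_s: 39.4
tool_pos: [0.705, -0.0209, 0.1582]
tool_rot: [-180.0, -0.2, -8.2]
force: [0.2, -0.8, 0.3]
grip_width: 0.0004
```

```bash
python3 -c "
from h import *
o,im=snap('scene','s23');save('c7',im[230:400,240:460],3.5)
P=np.array([.6089,-.0073,0])+.095*np.array([np.cos(np.radians(8.3)),-np.sin(np.radians(8.3)),0]);print(P)
for z in (.066,.07,.075): print(proj('wrist',P+[0,0,z],load('w21')[0]),proj('scene',P+[0,0,z]))"
```

```text
s23 t 39.4 [ 0.705  -0.0209  0.1582] [-179.98   -0.19   -8.24] 0.0004
[ 0.70290495 -0.02101384  0.        ]
[[472.93437088  86.98899498]] [[360.12001119 333.25801943]]
[[475.33124681  86.36773169]] [[360.25219873 331.80315442]]
[[478.42902728  85.56547064]] [[360.41818384 329.97474207]]
```

View pics/c7.png

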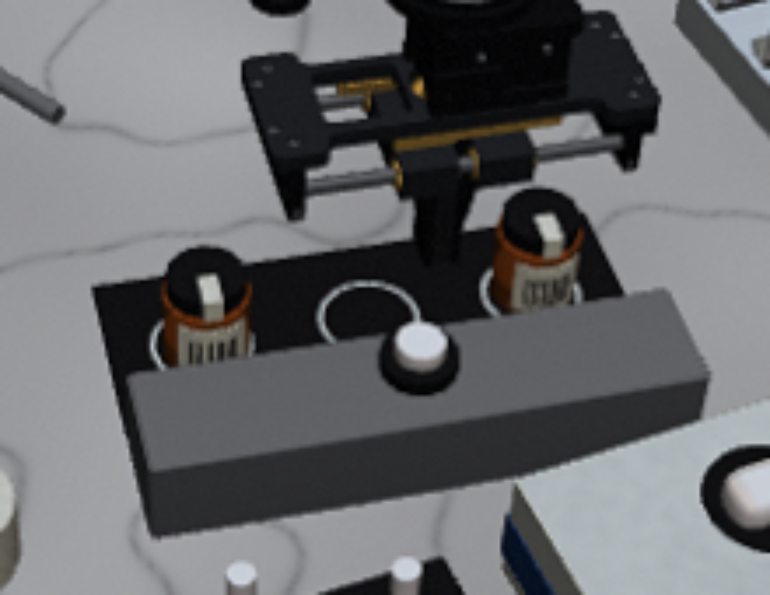

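Emit:
step_arm --series '[{"ax": 0,"ay": 0,"az": 0,"x": -0.002,"y": 0,"z": -0.03,"claw": 0},{"ax": 0,"ay": 0,"az": 0,"x": -0.002,"y": 0,"z": -0.05,"claw": 0},{"ax": 0,"ay": 0,"az": 0,"x": -0.002,"y": 0,"z": -0.064,"claw": 0},{"ax": 0,"ay": 0,"az": 0,"x": -0.002,"y": 0,"z": -0.068,"claw": 0},{"ax": 0,"ay": 0,"az": 0,"x": -0.002,"y": 0,"z": -0.07,"claw": 0},{"ax": 0,"ay": 0,"az": 0,"x": -0.002,"y": 0,"z": -0.07,"claw": 0}]'

```text
time_s: 40.05
tool_pos: [0.7025, -0.0206, 0.0873]
tool_rot: [-180.0, -0.1, -8.2]
force: [-1.9, 1.2, 2.8]
grip_width: 0.0009
```

Emit:
step_arm --series '[{"ax": 0,"ay": 0,"az": 0,"x": 0,"y": 0,"z": -0.002,"claw": 0},{"ax": 0,"ay": 0,"az": 0,"x": 0,"y": 0,"z": -0.004,"claw": 0},{"ax": 0,"ay": 0,"az": 0,"x": 0,"y": 0,"z": -0.005,"claw": 0},{"ax": 0,"ay": 0,"az": 0,"x": 0,"y": 0,"z": -0.005,"claw": 0}]'

```text
time_s: 40.45
tool_pos: [0.7029, -0.0207, 0.0843]
tool_rot: [-179.9, -0.1, -8.2]
force: [-7.2, 1.2, 15.6]
grip_width: 0.0005
```

```bash
python3 -c "
from h import *
o,im=snap('scene','s24');save('c8',im[260:390,270:430],5)
print(o['force'])"
```

```text
s24 t 40.45 [ 0.7029 -0.0207  0.0843] [-1.7991e+02 -1.2000e-01 -8.2500e+00] 0.0005
[-7.22528175  1.18522713 15.58904422]
```

View pics/c8.png

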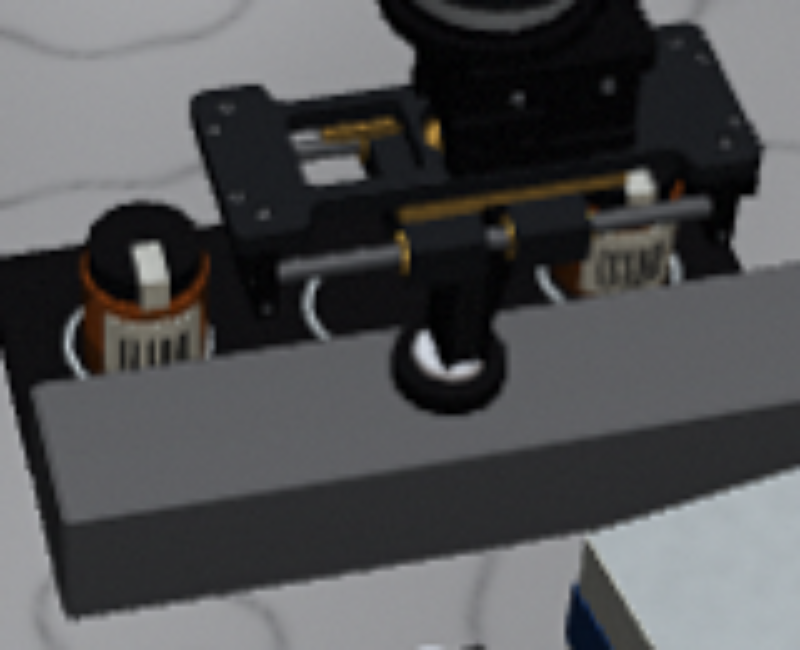

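Emit:
step_arm --series '[{"ax": 0,"ay": 0,"az": 0,"x": 0,"y": 0,"z": -0.001,"claw": 0},{"ax": 0,"ay": 0,"az": 0,"x": 0,"y": 0,"z": -0.002,"claw": 0},{"ax": 0,"ay": 0,"az": 0,"x": 0,"y": 0,"z": -0.002,"claw": 0}]'

```text
time_s: 40.8
tool_pos: [0.703, -0.0207, 0.0841]
tool_rot: [-179.9, -0.1, -8.2]
force: [-10.1, 1.0, 23.9]
grip_width: 0.0007
```

Hard stop (force rises from 16 to 24 N, z unchanged): the button is fully down. Let go.

Emit:
step_arm --series '[{"ax": 0,"ay": 0,"az": 0,"x": 0,"y": 0,"z": 0.015,"claw": 0},{"ax": 0,"ay": 0,"az": 0,"x": 0,"y": 0,"z": 0.05,"claw": 0},{"ax": 0,"ay": 0,"az": 0,"x": 0,"y": 0,"z": 0.1,"claw": 0},{"ax": 0,"ay": 0,"az": 0,"x": 0,"y": 0,"z": 0.15,"claw": 0},{"ax": 0,"ay": 0,"az": 0,"x": 0,"y": 0,"z": 0.2,"claw": 0},{"ax": 0,"ay": 0,"az": 0,"x": -0.17,"y": -0.12,"z": 0.22,"claw": 0},{"ax": 0,"ay": 0,"az": 0,"x": -0.17,"y": -0.12,"z": 0.22,"claw": 0},{"ax": 0,"ay": 0,"az": 0,"x": -0.17,"y": -0.24,"z": 0.22,"claw": 0},{"ax": 0,"ay": 0,"az": 0,"x": -0.17,"y": -0.24,"z": 0.22,"claw": 0},{"ax": 0,"ay": 0,"az": 0,"x": -0.17,"y": -0.24,"z": 0.22,"claw": 0},{"ax": 0,"ay": 0,"az": 0,"x": -0.17,"y": -0.24,"z": 0.22,"claw": 0},{"ax": 0,"ay": 0,"az": 0,"x": -0.17,"y": -0.24,"z": 0.22,"claw": 0}]'

```text
time_s: 42.0
tool_pos: [0.5273, -0.2704, 0.3002]
tool_rot: [179.7, -0.1, -9.0]
force: [-0.4, 0.5, 0.3]
grip_width: 0.0001
```

```bash
python3 - <<'E'
from meas import *
o,im=snap('top','t25'); save('c9',im[100:280,140:400],3)
snap('scene','s25'); print(o['force'],o['joint_velocities'].round(1))
i=im.astype(int)
for uv,b in (((272,184),'bay2'),((353,195),'bay0')): pass
# cap centres: project expected poses
for P in ([.6233,.0914,.064],[.5944,-.1064,.064]): print('expected cap px',proj('top',P),proj('scene',P))
E
```

```text
t25 t 42.0 [ 0.5273 -0.2704  0.3002] [ 1.7973e+02 -1.2000e-01 -9.0400e+00] 0.0001
s25 t 42.05 [ 0.5293 -0.2669  0.2998] [ 1.7986e+02 -1.4000e-01 -8.8100e+00] 0.0003
[-0.43072165  0.46288516  0.2518801 ] [-0.5  1.2 -3.6 -0.9 -3.9  0.3  0.3]
expected cap px [[269.47946546 175.42939226]] [[394.70301901 292.14759293]]
expected cap px [[355.89417487 186.21001853]] [[297.54155291 306.82466092]]
```

View pics/c9.png

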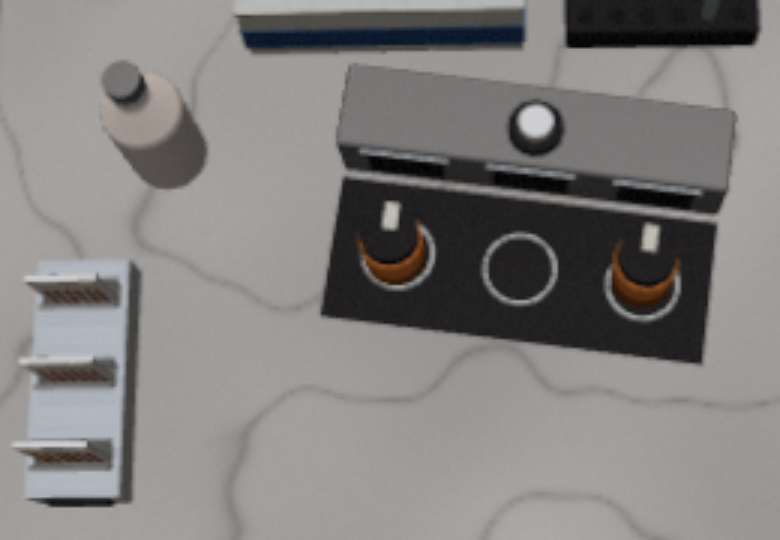

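View pics/s25.png

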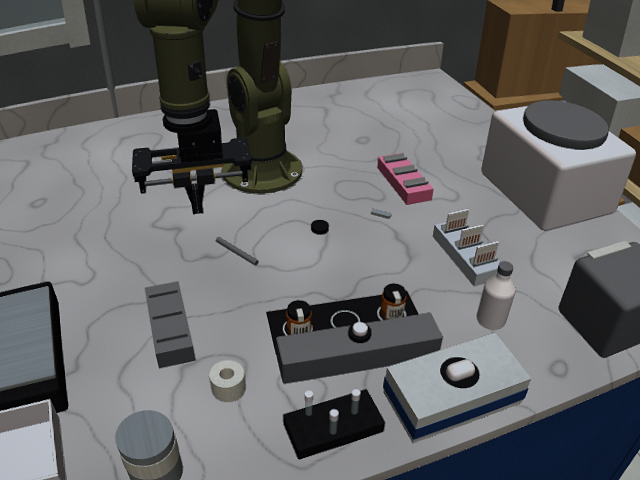

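```bash
python3 - <<'E'
from meas import *
o,im=load('w14'); i=im.astype(int)
m=crop(i.min(2)>190,290,180,500,280)
save('c10',im[170:285,260:510],3)
for x in (.4534,.5174,.5814):
    for z in (.088,.094): print(x,z,proj('wrist',[[x,.339+.028,z],[x,.339-.028,z]],o).round(1).tolist(), proj('scene',[[x,.367,z],[x,.311,z]]).round(1).tolist())
s=load('s25')[1]; save('c11',s[200:290,425:505],8)
E
```

```text
0.4534 0.088 [[310.8, 199.3], [310.8, 278.1]] [[467.9, 209.2], [447.4, 213.9]]
0.4534 0.094 [[310.8, 200.7], [310.8, 281.0]] [[468.3, 207.1], [447.8, 211.8]]
0.5174 0.088 [[405.6, 199.4], [401.2, 277.9]] [[482.7, 224.8], [461.9, 229.9]]
0.5174 0.094 [[407.6, 200.8], [403.0, 280.8]] [[483.2, 222.7], [462.3, 227.8]]
0.5814 0.088 [[498.6, 199.7], [490.0, 277.5]] [[498.5, 241.4], [477.3, 247.0]]
0.5814 0.094 [[502.5, 201.1], [493.6, 280.3]] [[499.0, 239.3], [477.7, 244.8]]
```

View pics/c10.png

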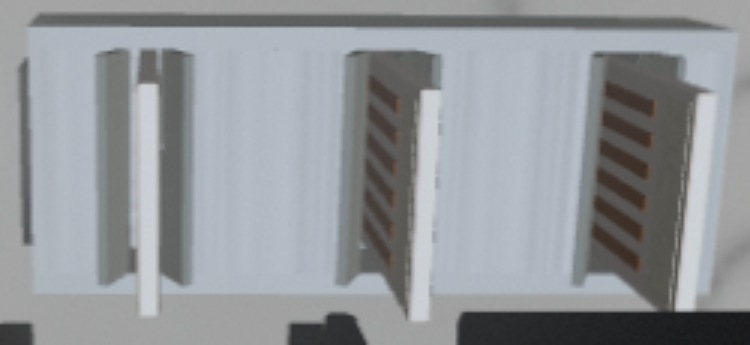

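View pics/c11.png

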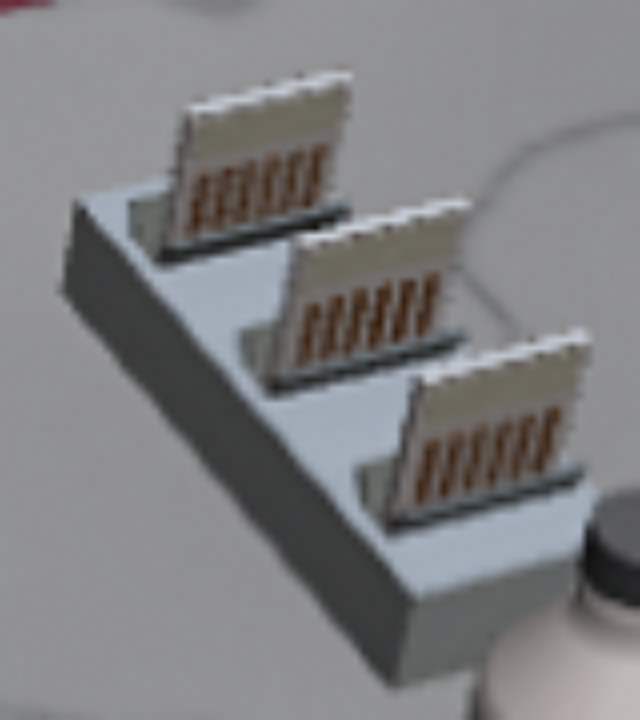

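```bash
python3 -c "
from h import *
print(workorder.sign_off())"
```

```text
the job is handed in; nothing more can be done
None
```

I loaded the station and handed the job in at about 42 s on the robot's clock; no verdict is reported back.

**Cards:** All three cards are out of the rack, one in each incubator slot. Their top edges match the fully-down height in both the wrist and scene views.

**Jars:** Both jars present stand in the outer bays (bay0 and bay2). Their bases sit centred in the rings and their labels face the windows. No jar was seen to be knocked aside.

**Start button:** I pressed it to its hard stop and let go: force rose from 16 to 24 N with no further travel, and it looks raised again in the last picture. The gel bottle and label roll look unmoved, and the arm is clear of everything.

**Disagreements:** Two calibration checks disagreed slightly. The top camera placed the incubator about 3 mm off the wrist camera, so I used the wrist values. The button top turned out to be at about 80 mm rather than my first guess of 70 mm, so I lowered onto it in small steps. The first move call was refused because its rows left out some of the seven values; nothing moved, and I resent it in full.

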